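# Stack the outgoing cartons against a square

### The arm

A 7-joint arm with a two-finger parallel gripper is mounted at the origin on the work surface. World frame = base frame: x ahead of the robot, y to its left, z up, the work surface at z = 0. Lengths are in mm, angles in rad, forces in N, time in s.
With the tool pointing down it reaches from about 350 to 775 mm from the base axis. Payload 3.1 kg.
Tool frame: the origin (TCP) lies on the mounting face of the last link; the fingertips stand 173 mm ahead of it and the grasp point (between the pads) lies 155 mm ahead of it; z points along the fingers, y is the line along which they close (so a half turn about z gives the same grasp; the last joint's range is limited). The gripper opens to 85 mm and grips with 20 to 120 N. Pads are 22 mm wide; open, the fingers measure 114 mm over their backs; the gripper's body (76 mm by 85 mm) begins 54 mm behind the grasp point. The pads swing forward as they close: fully open they stand 13 mm farther back than shut.
Start: joints at [-1.359, 0.311, 0.014, 1.512, -0.004, 1.319, -0.027], TCP at [138.063, 532.401, 404.704] pointing down, gripper open.
Joint ranges: [-2.7, 2.7], [-0.3, 1.91], [-1.27, 1.3], [0.12, 2.57], [-1.44, 4.58], [0.2, 2.03], [-3.05, 3.05]. Speed limits (rad/s): [2.79, 2.79, 3.14, 3.14, 3.14, 3.14, 3.14].

### API

Orientations are given as a unit quaternion [w, x, y, z].
In Python, from plant import manip gives the robot as it stands. The module is installed in compiled form; this text tells all that it offers.
- The arm moves only by the tool play_rows, never from a script. Its argument "series" is a list of rows, each an object of numbers: "fingers": the finger opening in mm, from 0 to 85.4; "tx", "ty", "tz": the shift along the world's x, y, z in units of 150 mm (1.0 is 150 mm); "yaw": the turn about the world's z in units of 90 degrees (1.0 is 90 degrees). A call has 1 to 12 rows; each row is the pose to reach, as a shift and turn from the pose commanded when the call began; what a row does not reach only later rows make up. A row lasts 1/10 s, in which the tool goes at most 50 mm and 8.59 degrees, less where a joint would pass 70% of its speed; a pose out of reach is approached as far as the arm can. A call with a number of a shift or a turn outside -1 to 1 is refused whole. A call with a gripper value outside its range is refused whole. The fingers move at their own pace and stop on an object; "force" is the grip in N (left out, the last holds). Time passes only in rows, so rows that repeat a pose let the fingers close. It gives the time, the measured TCP pose, the force, the opening and the grip force at its end, in the units of the state.
- manip.state(): the state, without advancing time (a new reading comes with each control period).
- manip.read_camera(name): name is "scene" or "top" or "wrist"; returns (picture, depth): 420x560x3 uint8, red, green, blue; 420x560 float32, mm along the optical axis (not along the pixel's ray), 0 where there is no reading.
- manip.camera_model(name): a dict with "intrinsics" (3x3 intrinsics, pixels), "T" (4x4, takes a point from camera to world coordinates). Camera axes: x right, y down, z forward; pixel columns grow to the right and rows downward; lengths in mm; the calibration is good to about 2 mm. The wrist camera is an equidistant fisheye: a pixel r from the principal point sees the ray r / f radians off the axis. A picture is of the moment at which its call begins: read the wrist's pose just before it. camera_model takes no time and is no camera call; for the wrist camera it gives the pose at the moment of the call.
- manip.close_job(): hands the job in; it is judged then, once.
The state is a dict: "time_s": time; "joints": joint angles; "dq": joint speeds; "joint_torque": joint torques, N m; "eef_pos": TCP position; "ee_rot": TCP orientation; "force": force on the tool from outside, world axes, zero at the start; "torque": the same for the moment, N m; "opening": finger opening in mm; "gripper_force": force on a finger pad.
Only numpy, scipy, OpenCV 4.12 (cv2) and the standard library are available. Lean on these libraries where they do the work, as an engineer would, in place of code of your own. Each camera call takes 0.05 s, during which the arm holds its last target. There are 200 camera calls.

### The job

Stand the stacking square on the table at the yellow-striped end of the black carrier board, centred on that end with its upright blade flush against the edge, and let go of it. Then stack all the cartons from the blue mat on the board in one square column, label up, lengthwise along the board between the white lines, each with one end against the blade; with the column up and the square still flush, take the square away and stand it back upright on its green mat, lengthwise and wholly on it, leaving the column true. Do not press the emergency stop or disturb the other things on the table.

Things in the scene. Friction and masses are not known exactly. Their poses are not given: they have to be found in the camera images.
- square: Stacking square, loose, 0.7 kg: an upright aluminium blade 70 wide (its x) x 6 thick x 180 mm high, with a dark steel stock behind it, 30 wide x 35 mm high, that runs 120 mm from the blade's face along its +y (a flat foot plate 70 wide x 30 x 6 mm high lies under the stock's far end, y 90 to 120 mm). Origin: bottom centre of the blade's flat front face; that face looks to its -y; z up
- square_grip (a point): middle of the orange grip band on the square's stock, 75 mm behind the blade's face and 26 mm above its underside: take the stock here across its 30 mm width (square's x)
- square_mid (a point): centre of the square's footprint (70 x 120 mm), on its underside, 60 mm behind the blade's face
- square_mat: green mat, fixed, 100 (x) x 160 (y) x 3 mm, the square's home: it starts standing on it. Origin: centre of its underside
- carrier: black carrier board, fixed to the table, 76 (x) x 150 (y) x 12 mm high, with a yellow stripe along the top of its +y end (the stop edge) and two white lengthwise lines, 60 mm apart, that bracket the column's place. Origin: centre of its underside
- stop_edge (a point): middle of the carrier's yellow-striped end, on its top rim, 75 mm along +y from the carrier's centre, 12 mm up
- infeed_mat: blue mat, fixed, 320 (x) x 220 (y) x 3 mm, on which the cartons wait in two rows, lengthwise along its x. Origin: centre of its underside
- estop (a joint): red emergency-stop button in a yellow housing at the back of the table; 0 up, 0.006 m pressed. Not to be touched
- scanner: black and grey hand scanner, about 180 mm long, lying at the back; bystander
- mouse: black computer mouse, 100 mm; bystander
- tape: roll of clear tape, 90 mm across, 40 mm high; bystander
- driver: screwdriver with red handle; bystander
- mug: blue mug, 80 mm across, 90 mm high; bystander
- carton1: closed cardboard carton, 56 (x) x 130 (y, its length) x 40 mm high, 0.2 to 0.4 kg, white blank label on its top; may be absent (3 or 4 are there). Origin: centre of its underside, z up
- carton2: closed cardboard carton, 56 (x) x 130 (y, its length) x 40 mm high, 0.2 to 0.4 kg, white blank label on its top; may be absent (3 or 4 are there). Origin: centre of its underside, z up
- carton3: closed cardboard carton, 56 (x) x 130 (y, its length) x 40 mm high, 0.2 to 0.4 kg, white blank label on its top; may be absent (3 or 4 are there). Origin: centre of its underside, z up
- carton4: closed cardboard carton, 56 (x) x 130 (y, its length) x 40 mm high, 0.2 to 0.4 kg, white blank label on its top; may be absent (3 or 4 are there). Origin: centre of its underside, z up
Mind the look-alikes: they are no part of the job. What is shaped like the carton3 but purple is not meant. There is more than one size of the carrier; the one meant has the size given above.

How it is judged (in metres and radians):
On the way, in this order (a step that is already met when the one before it is completed fails the run):
1. the square stands on the table, centred (12 mm) and flush (3 mm, 0.04 rad) against the board's yellow-striped end, let go (x of square in the frame of carrier between -0.012 and 0.012 m and y of square in the frame of carrier between 0.0735 and 0.078 m and angle between the y axis of square and the y axis of carrier, either way round below 0.04 rad and angle between square's own z axis and vertical below 0.04 rad and height (world z) of square below 0.002 m and linear speed of square below 0.02 m/s and contact force between the fingers and square below 0.3 N and y of square_grip in the frame of carrier above 0.12 m), for 0.3 s.
2. all cartons are stacked on the board in one true column against the square, which is still flush, nothing held (all of step 1 and x of carton1 in the frame of carrier between -0.006 and 0.006 m and y of carton1 in the frame of carrier between 0.004 and 0.0145 m and angle between the y axis of each of carton1, carton2, carton3, carton4 and the y axis of carrier, either way round below 0.06 rad and angle between each of carton1, carton2, carton3, carton4's own z axis and vertical below 0.05 rad and height (world z) of each of carton1, carton2, carton3, carton4 above 0.009 m and linear speed of each of carton1, carton2, carton3, carton4 below 0.02 m/s and contact force between the fingers and carton1 below 0.3 N and x of carton2 in the frame of carrier between -0.006 and 0.006 m and y of carton2 in the frame of carrier between 0.004 and 0.0145 m and contact force between the fingers and carton2 below 0.3 N and x of carton3 in the frame of carrier between -0.006 and 0.006 m and y of carton3 in the frame of carrier between 0.004 and 0.0145 m and contact force between the fingers and carton3 below 0.3 N and x of carton4 in the frame of carrier between -0.006 and 0.006 m and y of carton4 in the frame of carrier between 0.004 and 0.0145 m and contact force between the fingers and carton4 below 0.3 N), for 0.3 s.
At the end, for the whole second after the job is handed in: Every carton stands label up in one column on the board: along it within 0.06 rad, 6 mm of its centre line, its end within 4 to 6 mm of the striped edge. The square stands upright on its mat, footprint centre within 30 mm of the mat's, lengthwise within 0.35 rad. All at rest, released (x of carton1 in the frame of carrier between -0.006 and 0.006 m and y of carton1 in the frame of carrier between 0.004 and 0.0145 m and angle between the y axis of each of carton1, carton2, carton3, carton4 and the y axis of carrier, either way round below 0.06 rad and angle between each of carton1, carton2, carton3, carton4's own z axis and vertical below 0.05 rad and height (world z) of each of carton1, carton2, carton3, carton4 above 0.009 m and linear speed of each of carton1, carton2, carton3, carton4, square below 0.02 m/s and contact force between the fingers and carton1 below 0.3 N and x of carton2 in the frame of carrier between -0.006 and 0.006 m and y of carton2 in the frame of carrier between 0.004 and 0.0145 m and contact force between the fingers and carton2 below 0.3 N and x of carton3 in the frame of carrier between -0.006 and 0.006 m and y of carton3 in the frame of carrier between 0.004 and 0.0145 m and contact force between the fingers and carton3 below 0.3 N and x of carton4 in the frame of carrier between -0.006 and 0.006 m and y of carton4 in the frame of carrier between 0.004 and 0.0145 m and contact force between the fingers and carton4 below 0.3 N and horizontal distance between square_mid and square_mat below 0.03 m and angle between the y axis of square and the y axis of square_mat, either way round below 0.35 rad and angle between square's own z axis and vertical below 0.04 rad and height (world z) of square below 0.006 m); the robot touches nothing.
It fails at once if the emergency stop is pressed (value of joint estop above 0.003 m).
It fails at once if a bystander is disturbed (moved over 40 mm) (distance of any of scanner, mouse, tape, driver, mug from where it was at the start of the episode above 0.04 m).
Of carton1, carton2, carton3, carton4 only 3 to 4 are there at a start; the rules pass over those that are not, and their reading is None.
At some moment in a run one of square may be knocked a few centimetres aside while the robot is not near it.
Once in a run the grip may slacken for a moment while it holds something.
It also fails if it takes over 210 s, if anything falls off the work surface, if the arm or the gripper's body presses on something with over 40 N, if the wrist force passes 120 N, or if a joint passes its speed limit or range.

## Working session

There is one attempt and no reset: what is moved stays moved. The work goes in short steps, Python scripts to look and compute and a tool call to move; the robot and the scene stay as the last step left them, time stands still between calls to the robot, and variables do not carry over. Pictures are saved under pics/ and viewed, at most 17 in all, crops included, and the job is handed in when it is done.

Besides the shell and the picture viewer there is one more tool, called after ">>>" as name(argument=value, ...) on one line, values as JSON. play_rows: Moves the arm, as the interface text tells. Its arguments: {"type":"object","properties":{"series":{"type":"array"},"force":{"type":"number"}},"required":["series"]}

```bash
mkdir -p pics; cat > h.py <<'E'
import numpy as np, cv2
from plant import manip
def grab(n):
    m=manip.camera_model(n); p,d=manip.read_camera(n); return p,d,np.array(m["intrinsics"]),np.array(m["T"])
def ray(K,T,u,v,fish=False):
    x=(u-K[0,2])/K[0,0]; y=(v-K[1,2])/K[1,1]
    if fish:
        r=np.hypot(x,y); s=np.sin(r)/r if r>1e-9 else 1; d=np.array([x*s,y*s,np.cos(r)])
    else: d=np.array([x,y,1.])
    return T[:3,3],T[:3,:3]@d
def onz(K,T,u,v,z,fish=False):
    o,d=ray(K,T,u,v,fish); return o+d*(z-o[2])/d[2]
def cloud(d,K,T):
    v,u=np.mgrid[:d.shape[0],:d.shape[1]]
    P=np.stack([(u-K[0,2])/K[0,0]*d,(v-K[1,2])/K[1,1]*d,d],-1)
    return P@T[:3,:3].T+T[:3,3]
def save(n,p): cv2.imwrite('pics/'+n+'.png',p[...,::-1])
E
python3 - <<'E'
from h import *
for n in ('scene','top'):
    p,d,K,T=grab(n); save(n+'0',p); np.savez(n+'0.npz',p=p,d=d,K=K,T=T); print(n,K.tolist(),T.round(3).tolist())
s=manip.state(); print(s)
E
```

```text
scene [[456.9134496257295, 0.0, 281.14192292469517], [0.0, 456.9134496257295, 208.21122209798392], [0.0, 0.0, 1.0]] [[0.557, 0.423, -0.715, 1371.916], [0.831, -0.283, 0.479, -531.923], [0.0, -0.861, -0.509, 679.482], [0.0, 0.0, 0.0, 1.0]]
top [[387.97619217939047, 0.0, 277.55268881475183], [0.0, 387.97619217939047, 210.00191982660544], [0.0, 0.0, 1.0]] [[0.01, -0.986, 0.164, 340.677], [-1.0, -0.013, -0.012, 40.342], [0.014, -0.164, -0.986, 1055.99], [0.0, 0.0, 0.0, 1.0]]
{'time_s': 0.1, 'joints': array([-1.35869898,  0.31164845,  0.01400974,  1.51292874, -0.00440096,
        1.31920986, -0.02720875]), 'dq': array([-0.00053482, -0.00056021, -0.00063954, -0.00325541, -0.00036054,
        0.00037099,  0.00279159]), 'joint_torque': array([ 5.00517435e-04, -3.80849755e+01,  1.46613610e-01, -2.31242770e+01,
        1.24640341e-02,  8.02550116e-03, -1.13140175e-05]), 'eef_pos': array([137.99991214, 532.09914319, 403.71489853]), 'ee_rot': array([-8.99034152e-05,  1.26532779e-01,  9.91961837e-01, -1.07808419e-03]), 'force': array([ 1.12303454,  0.65431438, -0.14761456]), 'torque': array([ 0.00042189, -0.03712824, -0.01291927]), 'gripper_force': 0.0, 'opening': 85.22377662552397}
```

View pics/top0.png

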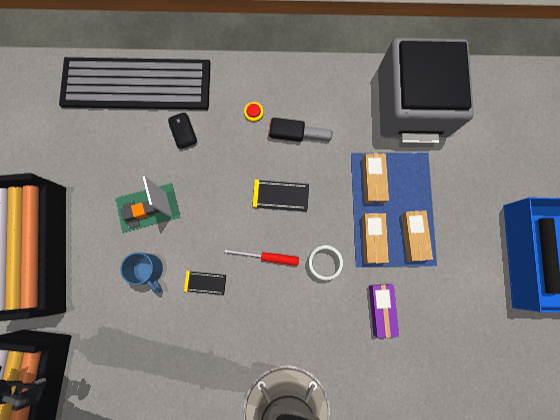

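View pics/scene0.png

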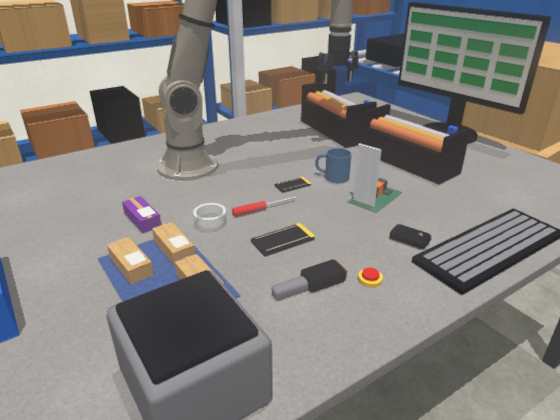

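Top view: three cartons on the blue mat at (375,178), (375,238) and (418,236). The full-size carrier is at (281,195) with its yellow end to the left (+y), and the smaller decoy is at (205,283). The square is on the green mat with its blade at (157,195) and the orange band at (138,210). The purple carton at (383,310) is a look-alike.

```bash
cat > m.py <<'E'
from h import *
def rect(P):
    (c,s,a)=cv2.minAreaRect(P[:,:2].astype(np.float32)); 
    b=cv2.boxPoints((c,s,a)); e=[b[1]-b[0],b[2]-b[1]]; L=e[int(np.linalg.norm(e[1])>np.linalg.norm(e[0]))]
    return np.round(c,1),np.round(sorted(s),1),round(np.degrees(np.arctan2(L[1],L[0]))%180,2)
def comps(mask,amin=60):
    n,l,st,_=cv2.connectedComponentsWithStats(mask.astype(np.uint8))
    return [l==i for i in range(1,n) if st[i,4]>amin]
def hsv(p): return cv2.cvtColor(p,cv2.COLOR_RGB2HSV).astype(int)
def cartons(p,d,K,T,blue=None):
    C=cloud(d,K,T); H=hsv(p)
    br=((H[...,0]>8)&(H[...,0]<25)&(H[...,1]>70)&(H[...,2]>100)) 
    lab=(H[...,1]<40)&(H[...,2]>180)
    m=(d>0)&(br|lab)&(C[...,2]>25)&(C[...,2]<170)&(C[...,0]>300)&(C[...,0]<800)&(C[...,1]<200)
    for c in comps(cv2.morphologyEx(m.astype(np.uint8),cv2.MORPH_OPEN,np.ones((3,3)))):
        P=C[c]; z=np.percentile(P[:,2],80); t=np.abs(P[:,2]-z)<6
        print(' carton top z',round(float(np.median(P[t][:,2])),1),*rect(P[t]),'px',np.argwhere(c).mean(0).round())
def colour(p,d,K,T,lo,hi,zr,name,amin=30):
    C=cloud(d,K,T); m=np.all((hsv(p)>=lo)&(hsv(p)<=hi),-1)&(d>0)&(C[...,2]>zr[0])&(C[...,2]<zr[1])&(np.hypot(C[...,0],C[...,1])<900)
    for c in comps(m,amin): P=C[c]; print(' ',name,'z',P[:,2].min().round(),np.median(P[:,2]).round(1),P[:,2].max().round(),*rect(P),'mean',P.mean(0).round(1),'px',np.argwhere(c).mean(0).round())
E
python3 - <<'E'
from m import *
for n in('top','scene'):
    z=np.load(n+'0.npz'); a=[z[k] for k in 'pdKT']; print(n); cartons(*a)
    colour(*a,(22,150,150),(35,255,255),(-5,40),'yellow'); colour(*a,(5,180,180),(14,255,255),(10,50),'orange'); colour(*a,(70,80,20),(90,255,160),(-5,12),'green',100);colour(*a,(108,100,20),(125,255,200),(-5,12),'blue',200)
    p,d,K,T=a;C=cloud(d,K,T)
    m=(d>0)&(C[...,2]>4)&(C[...,2]<18)&(C[...,0]>350)&(C[...,0]<700)&(np.abs(C[...,1])<300)
    for c in comps(m,100): print(' board',np.median(C[c][:,2]).round(1),*rect(C[c]),'px',np.argwhere(c).mean(0).round())
    m=(d>0)&(C[...,2]>60)&(C[...,2]<190)&(C[...,0]>350)&(C[...,0]<700)&(C[...,1]>250)&(C[...,1]<450)
    for c in comps(m,60): 
        P=C[c];print(' tall',P[:,2].max(),*rect(P),'top',P[P[:,2]>170].mean(0).round(1),*rect(P[P[:,2]>172]))
E
```

```text
top
 carton top z 44.2 [ 603.5 -237.6] [ 56.3 129.3] 1.6 px [177. 377.]
 carton top z 44.0 [ 446.8 -344. ] [ 56.4 129.8] 4.69 px [236. 419.]
 carton top z 44.0 [ 438.9 -231.1] [ 56.1 127. ] 1.41 px [238. 376.]
 carton top z 40.7 [ 354.5 -122.4] [26.  76.6] 142.25 px [270. 335.]
  yellow z -4.0 12.5 20.0 [802.3 101.4] [52.1 61.5] 22.53 mean [794.2  99.7  12. ] px [113. 253.]
  yellow z -2.0 13.5 18.0 [561.   89.3] [13. 74.] 177.13 mean [560.6  89.1  13.1] px [193. 255.]
  yellow z -3.0 9.3 13.0 [322.8 267.9] [ 9.8 50. ] 176.63 mean [322.7 267.4   8.8] px [281. 186.]
  green z -2.0 3.6 10.0 [519.2 385.5] [ 99.8 159.1] 106.24 mean [516.9 382.    3.6] px [208. 148.]
  blue z -4.0 3.7 11.0 [ 525.6 -290.5] [221.1 318.2] 1.01 mean [ 539.7 -297.6    3.7] px [203. 395.]
  blue z -2.0 6.9 12.0 [ 400.8 -600.3] [ 10.2 281.2] 178.84 mean [ 397.6 -600.1    6.5] px [256. 509.]
  blue z -1.0 4.8 12.0 [ 519.2 -708.2] [33.2 65.3] 92.17 mean [ 519.7 -705.8    4.9] px [212. 542.]
  blue z -1.0 4.9 11.0 [ 393.2 -683.9] [ 40.6 205.7] 8.69 mean [ 384.7 -686.2    4.9] px [261. 540.]
 board 5.5 [ 538.9 -234.
[... 680 characters left out ...]
 90.1   9.6] px [279. 370.]
  green z -5.0 -0.1 3.0 [537.7 416.5] [ 37.3 102.5] 100.76 mean [ 5.392e+02  4.184e+02 -2.000e-01] px [196. 388.]
  blue z -3.0 1.6 7.0 [ 463.4 -332.4] [140. 192.] 1.69 mean [ 490.4 -335.2    1.6] px [275. 141.]
 board 12.3 [395.9  67.9] [ 24.8 198.8] 80.29 px [207. 258.]
 board 11.2 [ 397.6 -112.1] [39.1 87.7] 61.22 px [226. 210.]
 board 9.6 [555.7  18.6] [ 84.8 152.9] 86.28 px [239. 282.]
 tall 181.26392963161356 [529.2 329.3] [18.3 72.8] 14.84 top [531.2 327.7 176.3] [530.1 329. ] [16.3 67.4] 15.79
 tall 89.10315732381787 [373.2 370.9] [44.1 81.6] 88.54 top [nan nan nan] [0. 0.] [0. 0.] 0.0<stdin>:10: RuntimeWarning: Mean of empty slice.
  ret = um.true_divide(
```

>>> play_rows(series=[{"tx": 0.27, "ty": -0.1, "yaw": -0.07, "fingers": 70}, {"tx": 0.54, "ty": -0.2, "yaw": -0.14, "fingers": 70}, {"tx": 0.82, "ty": -0.3, "yaw": -0.216, "fingers": 70}, {"tx": 0.82, "ty": -0.3, "yaw": -0.216, "fingers": 70}])

```text
schema error: expected keys fingers, tx, ty, tz, yaw
```

>>> play_rows(series=[{"tx": 0.27, "ty": -0.1, "yaw": -0.07}, {"tx": 0.54, "ty": -0.2, "yaw": -0.14}, {"tx": 0.82, "ty": -0.3, "yaw": -0.216}, {"tx": 0.82, "ty": -0.3, "yaw": -0.216}])

```text
schema error: expected keys fingers, tx, ty, tz, yaw
```

>>> play_rows(series=[{"tx": 0.27, "ty": -0.1, "yaw": -0.07}, {"tx": 0.54, "ty": -0.2, "yaw": -0.14}, {"tx": 0.82, "ty": -0.3, "yaw": -0.216}, {"tx": 0.82, "ty": -0.3, "yaw": -0.216}, {"tx": 0.82, "ty": -0.3, "yaw": -0.216}, {"tx": 0.82, "ty": -0.3, "yaw": -0.216}])

```text
schema error: expected keys fingers, tx, ty, tz, yaw
```

```bash
cat >> m.py <<'E'
from scipy.spatial.transform import Rotation as R
def pose():
    s=manip.state(); q=s['ee_rot']; M=R.from_quat([q[1],q[2],q[3],q[0]]).as_matrix()
    print('t',round(s['time_s'],1),'tcp',s['eef_pos'].round(1),'closing deg',round(np.degrees(np.arctan2(M[1,1],M[0,1])),2),'zax',M[:,2].round(3),'open',round(s['opening'],1),'gf',round(s['gripper_force'],1),'F',s['force'].round(1)); return s
E
python3 - <<'E'
from m import *
pose(); p,d,K,T=grab('wrist'); save('w1',p); np.savez('w1.npz',p=p,d=d,K=K,T=T); print(K.tolist(),T.round(3).tolist()); pose()
E
```

```text
t 0.1 tcp [138.  532.1 403.7] closing deg 75.46 zax [-0.    -0.002 -1.   ] open 85.2 gf 0.0 F [ 1.1  0.7 -0.1]
[[325.19226210127806, 0.0, 281.406380544168], [0.0, 325.19226210127806, 208.74083741405104], [0.0, 0.0, 1.0]] [[0.251, 0.918, 0.306, 58.544], [0.968, -0.238, -0.08, 551.922], [-0.001, 0.316, -0.949, 372.671], [0.0, 0.0, 0.0, 1.0]]
t 0.1 tcp [138.  532.1 403.9] closing deg 75.46 zax [-0.    -0.002 -1.   ] open 85.6 gf 0.0 F [ 0.9 -0.5 -0.5]
```

View pics/w1.png

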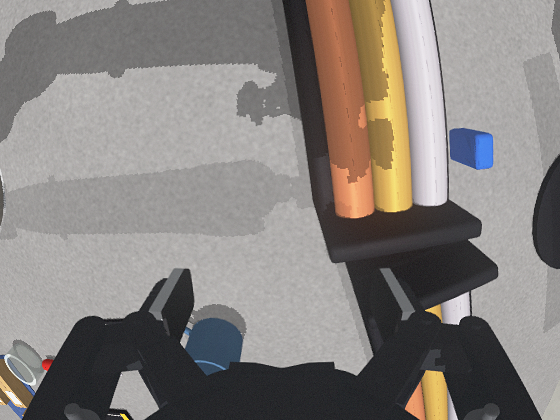

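The wrist view shows the camera sits 82 mm out along tool +x, so that side must face away from the blade while the stock is gripped. The -58° turn I planned gives that.

>>> play_rows(series=[{"tx": 0.27, "ty": -0.1, "tz": 0, "yaw": -0.07, "fingers": 70}, {"tx": 0.54, "ty": -0.2, "tz": 0, "yaw": -0.14, "fingers": 70}, {"tx": 0.82, "ty": -0.3, "tz": 0, "yaw": -0.216, "fingers": 70}, {"tx": 0.82, "ty": -0.3, "tz": 0, "yaw": -0.216, "fingers": 70}])

```text
time_s: 0.55
eef_pos: [269.2, 483.1, 404.5]
ee_rot: [0.004, 0.3, 0.954, -0.001]
force: [-0.2, -0.1, 0.4]
opening: 69.9
gripper_force: 0.0
```

>>> play_rows(series=[{"tx": 0.27, "ty": -0.1, "tz": 0, "yaw": -0.07, "fingers": 70}, {"tx": 0.54, "ty": -0.2, "tz": 0, "yaw": -0.14, "fingers": 70}, {"tx": 0.82, "ty": -0.3, "tz": 0, "yaw": -0.216, "fingers": 70}, {"tx": 0.82, "ty": -0.3, "tz": 0, "yaw": -0.216, "fingers": 70}])

```text
time_s: 0.95
eef_pos: [391.3, 437.2, 404.3]
ee_rot: [0.004, 0.456, 0.89, -0.001]
force: [0.1, -1.0, 0.0]
opening: 70.0
gripper_force: 0.0
```

>>> play_rows(series=[{"tx": 0.27, "ty": -0.1, "tz": 0, "yaw": -0.07, "fingers": 70}, {"tx": 0.54, "ty": -0.2, "tz": 0, "yaw": -0.14, "fingers": 70}, {"tx": 0.82, "ty": -0.3, "tz": 0, "yaw": -0.216, "fingers": 70}, {"tx": 0.82, "ty": -0.3, "tz": 0, "yaw": -0.216, "fingers": 70}, {"tx": 0.82, "ty": -0.3, "tz": 0, "yaw": -0.216, "fingers": 70}, {"tx": 0.82, "ty": -0.3, "tz": 0, "yaw": -0.216, "fingers": 70}])

```text
time_s: 1.55
eef_pos: [505.7, 398.7, 404.2]
ee_rot: [-0.001, 0.593, 0.805, -0.0]
force: [-0.9, 0.4, 0.5]
opening: 70.2
gripper_force: 0.0
```

```bash
python3 - <<'E'
from m import *
s=pose(); print(s['joints'].round(3)); p,d,K,T=grab('wrist'); save('w2',p); np.savez('w2.npz',p=p,d=d,K=K,T=T)
E
```

```text
t 1.6 tcp [505.7 398.7 404.2] closing deg 17.31 zax [-0.002  0.001 -1.   ] open 70.2 gf 0.0 F [-0.9  0.4  0.5]
[-0.903  0.522  0.347  1.231 -0.174  1.418 -0.271]
```

View pics/w2.png

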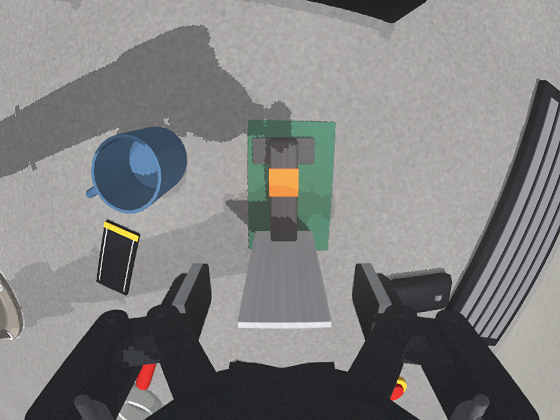

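The square is seen from above: orange band at (283,183), blade's top edge at (284,324). Next I'll triangulate the band against the top view.

```bash
cat >> m.py <<'E'
def omask(p,K,T,lo,hi,box=None):
    m=np.all((hsv(p)>=lo)&(hsv(p)<=hi),-1)
    if box: b=np.zeros_like(m); b[box[0]:box[1],box[2]:box[3]]=1; m&=b
    c=max(comps(m,20),key=lambda c:c.sum()); return c
def cross(r1,r2):
    (o,d),(p,e)=r1,r2; d=d/np.linalg.norm(d); e=e/np.linalg.norm(e)
    s=np.linalg.lstsq(np.stack([d,-e],1),p-o,rcond=None)[0]; a,b=o+s[0]*d,p+s[1]*e
    return (a+b)/2,np.linalg.norm(a-b)
def pts_onz(c,K,T,z,fish):
    return np.array([onz(K,T,u,v,z,fish) for v,u in np.argwhere(c)])
E
python3 - <<'E'
from m import *
z=np.load('w2.npz'); p,d,K,T=[z[k] for k in 'pdKT']; t=np.load('top0.npz')
c=omask(p,K,T,(5,170,170),(16,255,255),(160,220,250,320)); v,u=np.argwhere(c).mean(0)
c2=omask(t['p'],0,0,(5,170,170),(16,255,255),(180,240,110,180)); v2,u2=np.argwhere(c2).mean(0)
print(u,v,u2,v2,cross(ray(K,T,u,v,True),ray(t['K'],t['T'],u2,v2)))
for zz in(33,35): print(zz,rect(pts_onz(c,K,T,zz,True)))
E
```

```text
280.93065693430657 184.2992700729927 137.26315789473685 209.5187969924812 (array([504.9433534 , 397.3553615 ,  44.74763667]), np.float64(1.4663456479725843))
33 (array([506.5, 398.1]), array([29.9, 30.5]), np.float32(16.75))
35 (array([506.4, 398.6]), array([29.7, 30.3]), np.float32(16.75))
```

>>> play_rows(series=[{"tx": 0, "ty": 0, "tz": -0.3, "yaw": 0, "fingers": 70}, {"tx": 0, "ty": 0, "tz": -0.6, "yaw": 0, "fingers": 70}, {"tx": 0, "ty": 0, "tz": -1, "yaw": 0, "fingers": 70}, {"tx": 0, "ty": 0, "tz": -1, "yaw": 0, "fingers": 70}])

```text
time_s: 2.0
eef_pos: [502.7, 397.3, 248.2]
ee_rot: [-0.003, 0.593, 0.806, -0.006]
force: [-1.3, -0.3, -1.2]
opening: 70.2
gripper_force: 0.0
```

>>> play_rows(series=[{"tx": 0, "ty": 0, "tz": -0.2, "yaw": 0, "fingers": 70}, {"tx": 0, "ty": 0, "tz": -0.4, "yaw": 0, "fingers": 70}, {"tx": 0, "ty": 0, "tz": -0.475, "yaw": 0, "fingers": 70}, {"tx": 0, "ty": 0, "tz": -0.475, "yaw": 0, "fingers": 70}, {"tx": 0, "ty": 0, "tz": -0.475, "yaw": 0, "fingers": 70}, {"tx": 0, "ty": 0, "tz": -0.475, "yaw": 0, "fingers": 10}, {"tx": 0, "ty": 0, "tz": -0.475, "yaw": 0, "fingers": 10}, {"tx": 0, "ty": 0, "tz": -0.475, "yaw": 0, "fingers": 10}, {"tx": 0, "ty": 0, "tz": -0.475, "yaw": 0, "fingers": 10}, {"tx": 0, "ty": 0, "tz": -0.475, "yaw": 0, "fingers": 10}, {"tx": 0, "ty": 0, "tz": -0.475, "yaw": 0, "fingers": 10}], force=90)

```text
time_s: 3.1
eef_pos: [507.5, 397.8, 185.2]
ee_rot: [0.0, 0.594, 0.805, 0.001]
force: [-0.4, -0.9, 6.7]
opening: 28.7
gripper_force: 91.7
```

>>> play_rows(series=[{"tx": 0, "ty": 0, "tz": 0.15, "yaw": 0, "fingers": 10}, {"tx": 0, "ty": 0, "tz": 0.3, "yaw": 0, "fingers": 10}, {"tx": 0, "ty": 0, "tz": 0.4, "yaw": 0, "fingers": 10}, {"tx": 0, "ty": 0, "tz": 0.4, "yaw": 0, "fingers": 10}, {"tx": 0, "ty": 0, "tz": 0.4, "yaw": 0, "fingers": 10}])

```text
time_s: 3.6
eef_pos: [506.6, 397.1, 242.3]
ee_rot: [-0.0, 0.594, 0.805, -0.001]
force: [-0.9, 0.6, -7.8]
opening: 28.5
gripper_force: 90.5
```

```bash
python3 - <<'E'
from m import *
s=pose(); print(s['joints'].round(3))
E
```

```text
t 3.6 tcp [506.6 397.1 242.3] closing deg 17.14 zax [-0.002 -0.001 -1.   ] open 28.5 gf 90.5 F [-0.9  0.6 -7.8]
[-0.895  0.639  0.319  1.455 -0.213  1.084 -0.236]
```

```bash
python3 - <<'E'
from m import *
for n,box in(('top',(165,225,240,320)),('scene',(215,260,240,325))):
    t=np.load(n+'0.npz'); p,K,T=t['p'],t['K'],t['T']; H=hsv(p)
    m=(H[...,2]<75)|((H[...,0]>20)&(H[...,0]<35)&(H[...,1]>130)&(H[...,2]>120))
    b=np.zeros(m.shape,np.uint8); b[box[0]:box[1],box[2]:box[3]]=1; m=cv2.morphologyEx((m*b).astype(np.uint8),cv2.MORPH_CLOSE,np.ones((5,5)))
    c=max(comps(m),key=lambda c:c.sum()); print(n,rect(pts_onz(c,K,T,12,False)))
    y=omask(p,K,T,(20,130,120),(35,255,255),box); print(' stripe',rect(pts_onz(y,K,T,12,False)))
    wh=((H[...,2]>110)&(H[...,1]<60)); 
# lines
    b2=cv2.erode(c.astype(np.uint8),np.ones((3,3)))
    print(np.argwhere(c).min(0),np.argwhere(c).max(0))
E
```

```text
top (array([555.1,  20.6]), array([ 77.1, 150.5]), np.float32(86.27))
 stripe (array([561.3,  88.9]), array([13.2, 73.7]), np.float32(176.1))
[180 253] [211 308]
scene (array([564.2,  14.3]), array([ 84.3, 154.5]), np.float32(87.9))
 stripe (array([562.4,  85.5]), array([12.4, 75.6]), np.float32(176.68))
[223 252] [255 313]
```

>>> play_rows(series=[{"tx": 0.04, "ty": -0.15, "tz": -0.1, "yaw": -0.02, "fingers": 10}, {"tx": 0.08, "ty": -0.3, "tz": -0.2, "yaw": -0.05, "fingers": 10}, {"tx": 0.12, "ty": -0.45, "tz": -0.2, "yaw": -0.08, "fingers": 10}, {"tx": 0.16, "ty": -0.6, "tz": -0.2, "yaw": -0.1, "fingers": 10}, {"tx": 0.2, "ty": -0.73, "tz": -0.2, "yaw": -0.113, "fingers": 10}, {"tx": 0.2, "ty": -0.73, "tz": -0.2, "yaw": -0.113, "fingers": 10}], force=110)

```text
time_s: 4.2
eef_pos: [539.9, 281.8, 214.5]
ee_rot: [0.003, 0.666, 0.746, -0.0]
force: [1.1, -1.6, -6.3]
opening: 28.1
gripper_force: 112.2
```

>>> play_rows(series=[{"tx": 0.04, "ty": -0.15, "tz": 0, "yaw": -0.02, "fingers": 10}, {"tx": 0.08, "ty": -0.3, "tz": 0, "yaw": -0.05, "fingers": 10}, {"tx": 0.12, "ty": -0.45, "tz": 0, "yaw": -0.08, "fingers": 10}, {"tx": 0.16, "ty": -0.6, "tz": 0, "yaw": -0.1, "fingers": 10}, {"tx": 0.2, "ty": -0.7, "tz": 0, "yaw": -0.113, "fingers": 10}, {"tx": 0.2, "ty": -0.7, "tz": 0, "yaw": -0.113, "fingers": 10}, {"tx": 0.2, "ty": -0.7, "tz": 0, "yaw": -0.113, "fingers": 10}, {"tx": 0.2, "ty": -0.7, "tz": 0, "yaw": -0.113, "fingers": 10}])

```text
time_s: 5.0
eef_pos: [566.8, 184.4, 213.4]
ee_rot: [-0.001, 0.726, 0.688, 0.0]
force: [0.2, 0.3, -7.6]
opening: 28.4
gripper_force: 112.2
```

```bash
python3 - <<'E'
from m import *
s=pose(); print(s['joints'].round(3))
for n in('top','wrist'):
    p,d,K,T=grab(n); np.savez(n+'3.npz',p=p,d=d,K=K,T=T); save(n+'3',p)
    if n=='top':
        C=cloud(d,K,T);m=(d>0)&(C[...,2]>188)&(C[...,2]<225)&(C[...,0]>450)&(C[...,0]<650)&(C[...,1]<150)&(C[...,1]>50)
        for c in comps(m,10): print(np.median(C[c][:,2]),C[c].mean(0),rect(C[c]))
E
python3 -c "
import cv2,numpy as np
a=cv2.imread('pics/top3.png')[150:270,180:340];b=cv2.imread('pics/wrist3.png')
cv2.imwrite('pics/c3.png',np.hstack([cv2.resize(a,None,fx=2.4,fy=2.4,interpolation=cv2.INTER_CUBIC),cv2.resize(b,(384,288))]))"
```

```text
t 5.0 tcp [566.8 184.4 213.4] closing deg -3.11 zax [-0.001  0.002 -1.   ] open 28.4 gf 112.2 F [ 0.2  0.3 -7.6]
[-0.631  0.598  0.418  1.633 -0.283  0.97  -0.171]
210.9525851353954 [559.36722563 112.64188584 208.35032869] (array([562.1, 113. ]), array([ 6. , 70.6]), np.float32(177.42))
207.02176896881303 [563.40069282 148.159322   205.37673535] (array([564.3, 148.2]), array([ 2.6, 26.9]), np.float32(178.12))
```

View pics/c3.png

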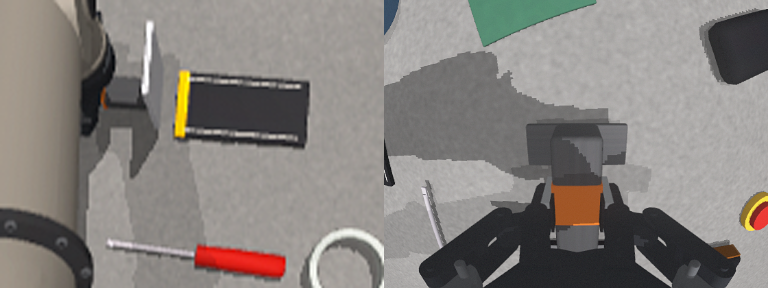

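The top crop shows the held blade centred, about 15 mm short of the yellow end. The square is upright in the grip. I'll lower it now.

>>> play_rows(series=[{"tx": 0, "ty": 0, "tz": -0.1, "yaw": 0, "fingers": 10}, {"tx": 0, "ty": 0, "tz": -0.17, "yaw": 0, "fingers": 10}, {"tx": 0, "ty": 0, "tz": -0.2, "yaw": 0, "fingers": 10}, {"tx": 0, "ty": 0, "tz": -0.2, "yaw": 0, "fingers": 10}, {"tx": 0, "ty": 0, "tz": -0.2, "yaw": 0, "fingers": 10}])

```text
time_s: 5.6
eef_pos: [567.0, 182.9, 182.9]
ee_rot: [0.0, 0.727, 0.687, -0.0]
force: [0.1, 0.0, -6.7]
opening: 27.9
gripper_force: 112.2
```

>>> play_rows(series=[{"tx": 0, "ty": -0.02, "tz": 0, "yaw": 0, "fingers": 10}, {"tx": 0, "ty": -0.04, "tz": 0, "yaw": 0, "fingers": 10}, {"tx": 0, "ty": -0.06, "tz": 0, "yaw": 0, "fingers": 10}, {"tx": 0, "ty": -0.06, "tz": 0, "yaw": 0, "fingers": 10}, {"tx": 0, "ty": -0.06, "tz": 0, "yaw": 0, "fingers": 10}])

```text
time_s: 6.1
eef_pos: [567.1, 173.6, 183.5]
ee_rot: [0.0, 0.727, 0.687, 0.0]
force: [0.3, -0.8, -7.0]
opening: 28.4
gripper_force: 112.2
```

>>> play_rows(series=[{"tx": 0, "ty": -0.01, "tz": -0.005, "yaw": 0, "fingers": 10}, {"tx": 0, "ty": -0.01, "tz": -0.007, "yaw": 0, "fingers": 10}, {"tx": 0, "ty": -0.015, "tz": -0.007, "yaw": 0, "fingers": 10}, {"tx": 0, "ty": -0.015, "tz": -0.007, "yaw": 0, "fingers": 10}])

```text
time_s: 6.5
eef_pos: [567.1, 171.6, 182.4]
ee_rot: [0.0, 0.727, 0.687, 0.0]
force: [0.4, 0.1, -6.5]
opening: 27.9
gripper_force: 112.3
```

>>> play_rows(series=[{"tx": 0, "ty": -0.007, "tz": 0, "yaw": 0, "fingers": 10}, {"tx": 0, "ty": -0.014, "tz": 0, "yaw": 0, "fingers": 10}, {"tx": 0, "ty": -0.014, "tz": 0, "yaw": 0, "fingers": 10}])

```text
time_s: 6.8
eef_pos: [567.1, 169.3, 182.4]
ee_rot: [0.0, 0.727, 0.687, -0.0]
force: [0.1, 0.6, -5.4]
opening: 28.2
gripper_force: 112.3
```

>>> play_rows(series=[{"tx": 0, "ty": -0.007, "tz": 0, "yaw": 0, "fingers": 10}, {"tx": 0, "ty": -0.014, "tz": 0, "yaw": 0, "fingers": 10}, {"tx": 0, "ty": -0.014, "tz": 0, "yaw": 0, "fingers": 10}])

```text
time_s: 7.1
eef_pos: [567.0, 168.7, 182.6]
ee_rot: [-0.001, 0.726, 0.687, 0.001]
force: [-0.0, 2.8, -6.7]
opening: 28.1
gripper_force: 112.3
```

>>> play_rows(series=[{"tx": 0, "ty": -0.01, "tz": -0.003, "yaw": 0, "fingers": 10}, {"tx": 0, "ty": -0.015, "tz": -0.006, "yaw": 0, "fingers": 10}, {"tx": 0, "ty": -0.015, "tz": -0.006, "yaw": 0, "fingers": 10}, {"tx": 0, "ty": -0.015, "tz": -0.006, "yaw": 0, "fingers": 10}])

```text
time_s: 7.5
eef_pos: [567.0, 168.2, 182.5]
ee_rot: [-0.002, 0.726, 0.688, 0.002]
force: [-1.3, 7.3, -2.4]
opening: 28.0
gripper_force: 112.8
```

```bash
python3 - <<'E'
from m import *
s=pose()
p,d,K,T=grab('top'); np.savez('top4.npz',p=p,d=d,K=K,T=T)
C=cloud(d,K,T);m=(d>0)&(C[...,2]>160)&(C[...,2]<190)&(C[...,0]>450)&(C[...,0]<650)&(C[...,1]<130)&(C[...,1]>50)
for c in comps(m,10): print(np.median(C[c][:,2]),C[c].mean(0),rect(C[c]))
save('top4',cv2.resize(p[150:250,200:330],None,fx=5,fy=5,interpolation=cv2.INTER_CUBIC))
E
```

```text
t 7.5 tcp [567.  168.2 182.5] closing deg -3.11 zax [ 0.001  0.005 -1.   ] open 28.0 gf 112.8 F [-1.3  7.3 -2.4]
180.12493293226396 [561.1367085   97.11018537 178.30215419] (array([562.1,  97.6]), array([ 6.2, 69.6]), np.float32(176.96))
```

View pics/top4.png

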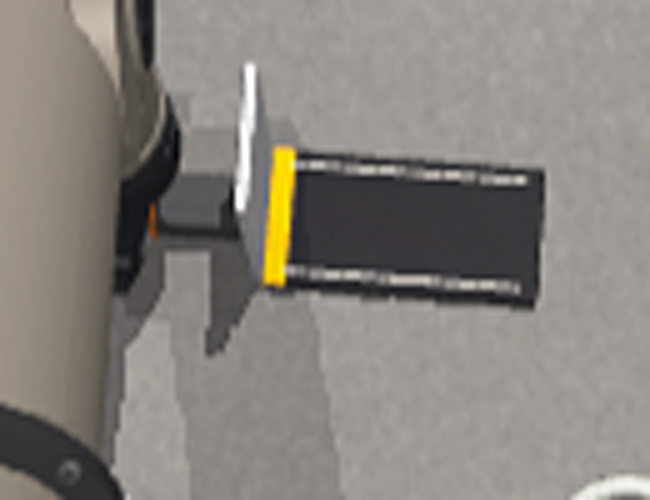

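Flush against the yellow end. I'll release and rise.

>>> play_rows(series=[{"tx": 0, "ty": 0.01, "tz": -0.005, "yaw": 0, "fingers": 10}, {"tx": 0, "ty": 0.01, "tz": -0.005, "yaw": 0, "fingers": 35}, {"tx": 0, "ty": 0.01, "tz": -0.005, "yaw": 0, "fingers": 60}, {"tx": 0, "ty": 0.01, "tz": -0.005, "yaw": 0, "fingers": 60}, {"tx": 0, "ty": 0.01, "tz": -0.005, "yaw": 0, "fingers": 60}, {"tx": 0, "ty": 0.01, "tz": -0.005, "yaw": 0, "fingers": 60}])

```text
time_s: 8.15
eef_pos: [567.3, 166.2, 180.9]
ee_rot: [0.0, 0.727, 0.687, 0.0]
force: [0.1, 1.1, 0.6]
opening: 60.1
gripper_force: 0.0
```

>>> play_rows(series=[{"tx": 0, "ty": 0, "tz": 0.2, "yaw": 0, "fingers": 60}, {"tx": 0, "ty": 0, "tz": 0.5, "yaw": 0, "fingers": 60}, {"tx": 0, "ty": 0, "tz": 0.8, "yaw": 0, "fingers": 60}, {"tx": 0, "ty": 0, "tz": 1, "yaw": 0, "fingers": 60}])

```text
time_s: 8.55
eef_pos: [567.8, 166.3, 334.4]
ee_rot: [0.001, 0.727, 0.687, 0.002]
force: [1.3, 0.1, -0.7]
opening: 60.4
gripper_force: 0.0
```

>>> play_rows(series=[{"tx": 0, "ty": 0, "tz": 0.3, "yaw": 0, "fingers": 80}, {"tx": 0, "ty": 0, "tz": 0.6, "yaw": 0, "fingers": 80}, {"tx": 0, "ty": -0.3, "tz": 0.6, "yaw": 0, "fingers": 80}, {"tx": 0, "ty": -0.6, "tz": 0.6, "yaw": 0, "fingers": 80}, {"tx": 0, "ty": -0.9, "tz": 0.6, "yaw": 0, "fingers": 80}, {"tx": 0, "ty": -1, "tz": 0.6, "yaw": 0, "fingers": 80}])

```text
time_s: 9.15
eef_pos: [566.4, 9.5, 421.5]
ee_rot: [0.002, 0.73, 0.683, -0.001]
force: [0.3, -0.9, -0.2]
opening: 79.8
gripper_force: 0.0
```

>>> play_rows(series=[{"tx": 0, "ty": -0.2, "tz": 0, "yaw": 0, "fingers": 80}, {"tx": 0, "ty": -0.4, "tz": 0, "yaw": 0, "fingers": 80}, {"tx": 0, "ty": -0.4, "tz": 0, "yaw": 0, "fingers": 80}, {"tx": 0, "ty": -0.4, "tz": 0, "yaw": 0, "fingers": 80}])

```text
time_s: 9.55
eef_pos: [567.0, -43.7, 420.7]
ee_rot: [-0.0, 0.727, 0.686, 0.0]
force: [1.1, 0.4, 0.4]
opening: 79.8
gripper_force: 0.0
```

```bash
python3 - <<'E'
from m import *
s=pose(); print(s['joints'].round(3))
p,d,K,T=grab('wrist'); np.savez('wrist5.npz',p=p,d=d,K=K,T=T); save('wrist5',p)
p,d,K,T=grab('top'); np.savez('top5.npz',p=p,d=d,K=K,T=T)
C=cloud(d,K,T);m=(d>0)&(C[...,2]>160)&(C[...,2]<190)&(C[...,0]>450)&(C[...,0]<650)&(C[...,1]<180)&(C[...,1]>50)
for c in comps(m,10): print(np.median(C[c][:,2]),C[c].mean(0),rect(C[c]))
E
```

```text
t 9.6 tcp [567.  -43.7 420.7] closing deg -3.3 zax [-0.     0.001 -1.   ] open 79.8 gf 0.0 F [1.1 0.4 0.4]
[-0.351  0.371  0.558  1.446 -0.197  1.381  0.156]
179.63910784174573 [561.04573963  97.70385531 177.98528493] (array([562. ,  98.2]), array([ 6.2, 70.2]), np.float32(177.21))
```

View pics/wrist5.png

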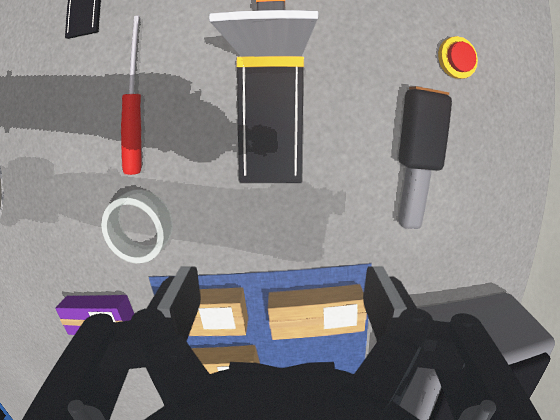

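The wrist view shows the square standing behind the yellow stripe (270,62). The board's lines are at u≈245 and 297, and cartons are visible at (218,315), (320,312) and (228,355).

```bash
cat >> m.py <<'E'
def carrier(p,K,T,box,fish=True,z=12):
    H=hsv(p); b=np.zeros(H.shape[:2],bool); b[box[0]:box[1],box[2]:box[3]]=1
    yl=b&np.all((H>=(20,130,120))&(H<=(35,255,255)),-1); dk=b&(H[...,2]<70)&(H[...,1]<110)
    m=cv2.morphologyEx((yl|dk).astype(np.uint8),cv2.MORPH_CLOSE,np.ones((5,5)))
    c=max(comps(m),key=lambda c:c.sum()); print(' board',rect(pts_onz(c,K,T,z,fish)))
    y=max(comps(yl,10),key=lambda c:c.sum()); print(' stripe',rect(pts_onz(y,K,T,z,fish)))
    w=cv2.erode(c.astype(np.uint8),np.ones((3,3)))>0
    wl=w&(H[...,2]>130)&(H[...,1]<60)
    for l in comps(wl,15):
        P=pts_onz(l,K,T,z,fish); f=cv2.fitLine(P[:,:2].astype(np.float32),cv2.DIST_L2,0,.01,.01).ravel(); print(' line mid',P.mean(0).round(1),'ang',np.degrees(np.arctan2(f[1],f[0])).round(2)%180, 'n',l.sum())
E
python3 - <<'E'
from m import *
z=np.load('wrist5.npz'); carrier(z['p'],z['K'],z['T'],(54,190,225,315))
z=np.load('top5.npz'); carrier(z['p'],z['K'],z['T'],(165,225,240,320),False)
z=np.load('top4.npz'); carrier(z['p'],z['K'],z['T'],(165,225,240,320),False)
E
```

```text
board (array([556.5,  20.8]), array([ 75.1, 148.9]), np.float32(86.31))
 stripe (array([560.8,  89. ]), array([11.9, 75.1]), np.float32(176.71))
 line mid [526.6  23.6  12. ] ang 86.5 n 198
 line mid [587.7  38.8  12. ] ang 86.88 n 18
 board (array([558. ,  51.8]), array([76.3, 87.7]), np.float32(85.69))
 stripe (array([561.3,  89.2]), array([12.3, 73.7]), np.float32(176.42))
 line mid [588.6  37.1  12. ] ang 87.53 n 20
 line mid [529.6  52.9  12. ] ang 88.33 n 22
 board (array([555.5,  20.5]), array([ 76.5, 150. ]), np.float32(86.18))
 stripe (array([561.3,  88.9]), array([12.7, 73.7]), np.float32(176.1))
 line mid [588.6  36.4  12. ] ang 88.71 n 21
 line mid [584.  -34.5  12. ] ang 88.19 n 16
 line mid [529.7  52.4  12. ] ang 88.92 n 23
 line mid [527.3  16.   12. ] ang 89.34 n 22
 line mid [524.7 -18.7  12. ] ang 89.84 n 24
```

>>> play_rows(series=[{"tx": 0, "ty": 0.2, "tz": 0, "yaw": -1, "fingers": 80}, {"tx": 0, "ty": 0.4, "tz": 0, "yaw": -1, "fingers": 80}, {"tx": 0, "ty": 0.43, "tz": 0, "yaw": -1, "fingers": 80}, {"tx": 0, "ty": 0.43, "tz": 0, "yaw": -1, "fingers": 80}, {"tx": 0, "ty": 0.43, "tz": 0, "yaw": -1, "fingers": 80}, {"tx": 0, "ty": 0.43, "tz": 0, "yaw": -1, "fingers": 80}, {"tx": 0, "ty": 0.43, "tz": 0, "yaw": -1, "fingers": 80}, {"tx": 0, "ty": 0.43, "tz": 0, "yaw": -1, "fingers": 80}, {"tx": 0, "ty": 0.43, "tz": 0, "yaw": -1, "fingers": 80}, {"tx": 0, "ty": 0.43, "tz": 0, "yaw": -1, "fingers": 80}, {"tx": 0, "ty": 0.43, "tz": 0, "yaw": -1, "fingers": 80}, {"tx": 0, "ty": 0.43, "tz": 0, "yaw": -1, "fingers": 80}])

```text
time_s: 10.85
eef_pos: [567.1, 23.4, 420.4]
ee_rot: [-0.0, 1.0, -0.026, -0.0]
force: [0.1, 0.8, 0.2]
opening: 79.7
gripper_force: 0.0
```

```bash
python3 -c "
from m import *
s=pose(); print(s['joints'].round(3))"
```

```text
t 10.8 tcp [567.1  23.4 420.4] closing deg -92.98 zax [-0.001  0.    -1.   ] open 79.7 gf 0.0 F [0.1 0.8 0.2]
[-0.659  0.426  0.852  1.456 -0.321  1.405 -1.421]
```

>>> play_rows(series=[{"tx": 0, "ty": 0, "tz": 0, "yaw": -1, "fingers": 80}, {"tx": 0, "ty": 0, "tz": 0, "yaw": -1, "fingers": 80}, {"tx": 0, "ty": 0, "tz": 0, "yaw": -1, "fingers": 80}, {"tx": 0, "ty": 0, "tz": 0, "yaw": -1, "fingers": 80}, {"tx": 0, "ty": 0, "tz": 0, "yaw": -1, "fingers": 80}, {"tx": 0, "ty": 0, "tz": 0, "yaw": -1, "fingers": 80}, {"tx": 0, "ty": 0, "tz": 0, "yaw": -1, "fingers": 80}, {"tx": 0, "ty": 0, "tz": 0, "yaw": -1, "fingers": 80}, {"tx": 0, "ty": 0, "tz": 0, "yaw": -1, "fingers": 80}, {"tx": 0, "ty": 0, "tz": 0, "yaw": -1, "fingers": 80}, {"tx": 0, "ty": 0, "tz": 0, "yaw": -1, "fingers": 80}, {"tx": 0, "ty": 0, "tz": 0, "yaw": -1, "fingers": 80}])

```text
time_s: 12.05
eef_pos: [567.2, 22.6, 420.3]
ee_rot: [-0.0, -0.689, 0.725, 0.0]
force: [-0.3, 0.0, -0.2]
opening: 79.9
gripper_force: 0.0
```

```bash
python3 -c "
from m import *
s=pose(); print(s['joints'].round(3))"
```

```text
t 12.1 tcp [567.2  22.6 420.3] closing deg 177.03 zax [-0.001  0.    -1.   ] open 79.9 gf 0.0 F [-0.3  0.  -0.2]
[-0.833  0.562  1.212  1.462 -0.525  1.478 -2.818]
```

>>> play_rows(series=[{"tx": -0.03, "ty": 0.02, "tz": -0.3, "yaw": 0, "fingers": 80}, {"tx": -0.07, "ty": 0.04, "tz": -0.6, "yaw": 0, "fingers": 80}, {"tx": -0.07, "ty": 0.04, "tz": -0.9, "yaw": 0, "fingers": 80}, {"tx": -0.07, "ty": 0.04, "tz": -1, "yaw": 0, "fingers": 80}, {"tx": -0.07, "ty": 0.04, "tz": -1, "yaw": 0, "fingers": 80}])

```text
time_s: 12.55
eef_pos: [555.8, 28.1, 268.9]
ee_rot: [-0.002, -0.688, 0.726, 0.002]
force: [-0.8, -0.2, 0.2]
opening: 80.1
gripper_force: 0.0
```

>>> play_rows(series=[{"tx": 0, "ty": 0, "tz": -0.25, "yaw": 0, "fingers": 80}, {"tx": 0, "ty": 0, "tz": -0.45, "yaw": 0, "fingers": 80}, {"tx": 0, "ty": 0, "tz": -0.45, "yaw": 0, "fingers": 80}, {"tx": 0, "ty": 0, "tz": -0.45, "yaw": 0, "fingers": 80}])

```text
time_s: 12.95
eef_pos: [557.9, 26.8, 205.5]
ee_rot: [0.001, -0.687, 0.726, -0.001]
force: [0.7, -0.0, 0.6]
opening: 80.1
gripper_force: 0.0
```

```bash
python3 -c "
from m import *
s=pose(); print(s['joints'].round(3))
p,d,K,T=grab('wrist'); np.savez('wrist6.npz',p=p,d=d,K=K,T=T); save('wrist6',p)"
```

```text
t 12.9 tcp [557.9  26.8 205.5] closing deg 176.85 zax [ 0.003 -0.    -1.   ] open 80.1 gf 0.0 F [ 0.7 -0.   0.6]
[-0.772  0.748  1.039  1.765 -0.733  1.067 -2.666]
```

View pics/wrist6.png

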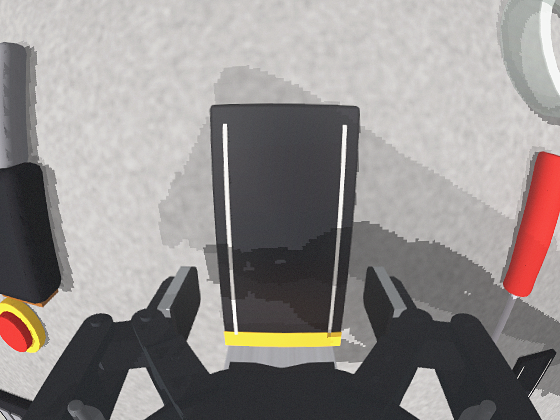

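The close view of the board shows white lines at u≈230 and 340 and the yellow stripe at v≈339. The pose is comfortable for the joints.

```bash
python3 - <<'E'
from m import *
z=np.load('wrist6.npz'); K,T=z['K'],z['T']; carrier(z['p'],K,T,(100,350,205,365))
for u,v in((227,333),(341,333),(211,105),(359,108)): print(onz(K,T,u,v,12,True).round(1))
t=np.load('top5.npz')
E
```

```text
board (array([557. ,  24.9]), array([ 76.2, 140.9]), np.float32(86.88))
 stripe (array([560.5,  88.7]), array([12.7, 76.2]), np.float32(176.32))
 line mid [526.8  28.5  12. ] ang 86.88 n 102
 line mid [587.5  37.   12. ] ang 85.65 n 65
 line mid [528.9  63.3  12. ] ang 87.1 n 100
 line mid [589.3  66.9  12. ] ang 86.61 n 40
 line mid [530.2  82.9  12. ] ang 87.18 n 16
[596.1  82.4  12. ]
[522.3  86.4  12. ]
[588.4 -56.9  12. ]
[514.6 -51.5  12. ]
```

>>> play_rows(series=[{"tx": 0, "ty": 0, "tz": 0.3, "yaw": 0.08, "fingers": 84}, {"tx": 0, "ty": 0, "tz": 0.6, "yaw": 0.16, "fingers": 84}, {"tx": 0, "ty": 0, "tz": 0.83, "yaw": 0.25, "fingers": 84}, {"tx": 0, "ty": 0, "tz": 0.83, "yaw": 0.35, "fingers": 84}, {"tx": 0, "ty": 0, "tz": 0.83, "yaw": 0.35, "fingers": 84}])

```text
time_s: 13.5
eef_pos: [557.5, 26.0, 332.1]
ee_rot: [-0.003, 0.858, -0.513, 0.003]
force: [0.6, 0.5, -0.3]
opening: 84.0
gripper_force: 0.0
```

>>> play_rows(series=[{"tx": 0.04, "ty": -0.22, "tz": 0, "yaw": 0.09, "fingers": 84}, {"tx": 0.08, "ty": -0.44, "tz": 0, "yaw": 0.18, "fingers": 84}, {"tx": 0.12, "ty": -0.66, "tz": 0, "yaw": 0.27, "fingers": 84}, {"tx": 0.15, "ty": -0.88, "tz": 0, "yaw": 0.35, "fingers": 84}])

```text
time_s: 13.9
eef_pos: [579.2, -106.1, 328.3]
ee_rot: [0.0, 0.966, -0.259, 0.0]
force: [0.5, 0.1, 0.1]
opening: 84.2
gripper_force: 0.0
```

>>> play_rows(series=[{"tx": 0.04, "ty": -0.22, "tz": 0, "yaw": 0.09, "fingers": 84}, {"tx": 0.08, "ty": -0.44, "tz": 0, "yaw": 0.18, "fingers": 84}, {"tx": 0.12, "ty": -0.66, "tz": 0, "yaw": 0.27, "fingers": 84}, {"tx": 0.15, "ty": -0.88, "tz": 0, "yaw": 0.353, "fingers": 84}, {"tx": 0.15, "ty": -0.88, "tz": 0, "yaw": 0.353, "fingers": 84}, {"tx": 0.15, "ty": -0.88, "tz": 0, "yaw": 0.353, "fingers": 84}, {"tx": 0.15, "ty": -0.88, "tz": 0, "yaw": 0.353, "fingers": 84}])

```text
time_s: 14.6
eef_pos: [601.9, -235.6, 327.6]
ee_rot: [-0.001, 1.0, 0.013, -0.0]
force: [-0.2, 0.4, 0.5]
opening: 83.8
gripper_force: 0.0
```

```bash
cat >> m.py <<'E'
def wcart(p,K,T,z=43,amin=400):
    H=hsv(p); m=((H[...,0]>8)&(H[...,0]<25)&(H[...,1]>60)&(H[...,2]>80))|((H[...,1]<45)&(H[...,2]>195))
    m=cv2.morphologyEx(cv2.morphologyEx(m.astype(np.uint8),cv2.MORPH_OPEN,np.ones((3,3))),cv2.MORPH_CLOSE,np.ones((5,5)))
    for c in comps(m,amin): print(' wcarton',rect(pts_onz(c,K,T,z,True)),'px',np.argwhere(c).min(0),np.argwhere(c).max(0))
E
python3 -c "
from m import *
s=pose(); print(s['joints'].round(3))
p,d,K,T=grab('wrist'); np.savez('wrist7.npz',p=p,d=d,K=K,T=T); save('wrist7',p); wcart(p,K,T)
p,d,K,T=grab('top'); np.savez('top7.npz',p=p,d=d,K=K,T=T)
C=cloud(d,K,T);m=(d>0)&(C[...,2]>160)&(C[...,2]<190)&(C[...,0]>450)&(C[...,0]<650)&(C[...,1]<180)&(C[...,1]>50)
for c in comps(m,10): print(np.median(C[c][:,2]),C[c].mean(0),rect(C[c]))
"
```

```text
t 14.6 tcp [ 601.9 -235.6  327.6] closing deg -88.46 zax [-0.     0.001 -1.   ] open 83.8 gf 0.0 F [-0.2  0.4  0.5]
[-0.082  0.635  0.714  1.358 -0.416  1.3   -0.898]
 wcarton (array([ 704.7, -361.2]), array([ 4.8, 99.3]), np.float32(89.96)) px [ 82 382] [100 485]
 wcarton (array([ 604.9, -238. ]), array([ 55.5, 130.8]), np.float32(1.97)) px [120 249] [271 320]
 wcarton (array([ 468.4, -325. ]), array([ 37.3, 130.3]), np.float32(4.71)) px [278 346] [374 381]
 wcarton (array([ 471.8, -231. ]), array([ 55.6, 110. ]), np.float32(1.47)) px [283 245] [367 302]
179.6972109646697 [561.26246263  97.69361471 177.81976411] (array([562.2,  98.3]), array([ 6.3, 68.7]), np.float32(177.06))
```

View pics/wrist7.png

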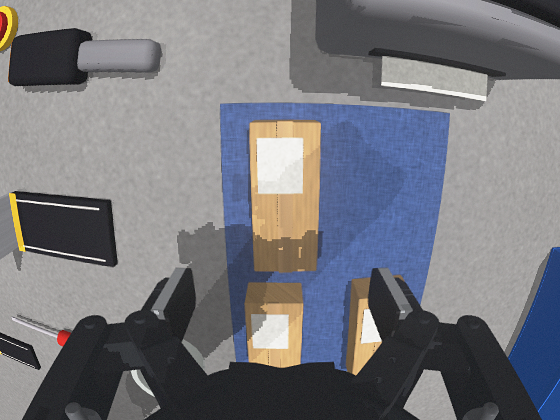

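>>> play_rows(series=[{"tx": 0.019, "ty": -0.015, "tz": -0.2, "yaw": 0.003, "fingers": 84}, {"tx": 0.019, "ty": -0.015, "tz": -0.5, "yaw": 0.003, "fingers": 84}, {"tx": 0.019, "ty": -0.015, "tz": -0.8, "yaw": 0.003, "fingers": 84}, {"tx": 0.019, "ty": -0.015, "tz": -0.957, "yaw": 0.003, "fingers": 84}, {"tx": 0.019, "ty": -0.015, "tz": -0.957, "yaw": 0.003, "fingers": 84}, {"tx": 0.019, "ty": -0.015, "tz": -0.957, "yaw": 0.003, "fingers": 84}, {"tx": 0.019, "ty": -0.015, "tz": -0.957, "yaw": 0.003, "fingers": 40}, {"tx": 0.019, "ty": -0.015, "tz": -0.957, "yaw": 0.003, "fingers": 40}, {"tx": 0.019, "ty": -0.015, "tz": -0.957, "yaw": 0.003, "fingers": 40}, {"tx": 0.019, "ty": -0.015, "tz": -0.957, "yaw": 0.003, "fingers": 40}, {"tx": 0.019, "ty": -0.015, "tz": -0.957, "yaw": 0.003, "fingers": 40}], force=80)

```text
time_s: 15.8
eef_pos: [605.6, -239.5, 187.1]
ee_rot: [0.001, 1.0, 0.016, 0.002]
force: [-0.5, 0.8, 5.9]
opening: 54.5
gripper_force: 88.1
```

>>> play_rows(series=[{"tx": 0, "ty": 0, "tz": 0.15, "yaw": 0, "fingers": 40}, {"tx": 0, "ty": 0, "tz": 0.35, "yaw": 0, "fingers": 40}, {"tx": 0, "ty": 0, "tz": 0.5, "yaw": 0, "fingers": 40}, {"tx": 0, "ty": 0, "tz": 0.5, "yaw": 0, "fingers": 40}, {"tx": 0, "ty": 0, "tz": 0.5, "yaw": 0, "fingers": 40}])

```text
time_s: 16.3
eef_pos: [604.1, -238.9, 258.9]
ee_rot: [-0.0, 1.0, 0.016, -0.0]
force: [-1.2, -0.3, -3.4]
opening: 54.4
gripper_force: 87.3
```

```bash
python3 -c "
from m import *
s=pose(); print(s['joints'].round(3))"
```

```text
t 16.3 tcp [ 604.1 -238.9  258.9] closing deg -88.17 zax [-0.  0. -1.] open 54.4 gf 87.3 F [-1.2 -0.3 -3.4]
[-0.065  0.7    0.683  1.43  -0.457  1.173 -0.859]
```

>>> play_rows(series=[{"tx": -0.03, "ty": 0.15, "tz": 0, "yaw": -0.09, "fingers": 40}, {"tx": -0.06, "ty": 0.3, "tz": 0, "yaw": -0.18, "fingers": 40}, {"tx": -0.08, "ty": 0.45, "tz": 0, "yaw": -0.27, "fingers": 40}, {"tx": -0.105, "ty": 0.58, "tz": 0, "yaw": -0.352, "fingers": 40}, {"tx": -0.105, "ty": 0.58, "tz": 0, "yaw": -0.352, "fingers": 40}])

```text
time_s: 16.8
eef_pos: [588.3, -146.9, 256.0]
ee_rot: [-0.002, 0.967, -0.255, -0.003]
force: [0.4, -0.4, -3.6]
opening: 54.8
gripper_force: 87.2
```

>>> play_rows(series=[{"tx": -0.03, "ty": 0.15, "tz": 0, "yaw": -0.09, "fingers": 40}, {"tx": -0.06, "ty": 0.3, "tz": 0, "yaw": -0.18, "fingers": 40}, {"tx": -0.08, "ty": 0.45, "tz": 0, "yaw": -0.27, "fingers": 40}, {"tx": -0.105, "ty": 0.58, "tz": 0, "yaw": -0.352, "fingers": 40}, {"tx": -0.105, "ty": 0.58, "tz": 0, "yaw": -0.352, "fingers": 40}])

```text
time_s: 17.3
eef_pos: [572.5, -61.2, 256.8]
ee_rot: [-0.0, 0.861, -0.509, -0.003]
force: [0.2, 0.2, -3.0]
opening: 54.7
gripper_force: 87.2
```

>>> play_rows(series=[{"tx": -0.03, "ty": 0.1, "tz": 0, "yaw": -0.09, "fingers": 40}, {"tx": -0.06, "ty": 0.2, "tz": 0, "yaw": -0.18, "fingers": 40}, {"tx": -0.08, "ty": 0.3, "tz": 0, "yaw": -0.27, "fingers": 40}, {"tx": -0.104, "ty": 0.4, "tz": 0, "yaw": -0.353, "fingers": 40}, {"tx": -0.104, "ty": 0.5, "tz": 0, "yaw": -0.353, "fingers": 40}, {"tx": -0.104, "ty": 0.58, "tz": 0, "yaw": -0.353, "fingers": 40}, {"tx": -0.104, "ty": 0.58, "tz": 0, "yaw": -0.353, "fingers": 40}, {"tx": -0.104, "ty": 0.58, "tz": 0, "yaw": -0.353, "fingers": 40}])

```text
time_s: 18.1
eef_pos: [557.4, 21.5, 259.2]
ee_rot: [-0.0, -0.687, 0.726, -0.0]
force: [0.2, -0.6, -2.6]
opening: 55.0
gripper_force: 87.2
```

```bash
cat >> m.py <<'E'
def blade(d,K,T,w=1):
    C=cloud(d,K,T);m=(d>0)&(C[...,2]>165)&(C[...,2]<190)&(C[...,0]>450)&(C[...,0]<650)&(C[...,1]<180)&(C[...,1]>85)
    for c in comps(m,10): print(' blade',C[c].mean(0).round(1),rect(C[c]))
E
python3 -c "
from m import *
s=pose(); print(s['joints'].round(3))
p,d,K,T=grab('top'); np.savez('top8.npz',p=p,d=d,K=K,T=T);blade(d,K,T)
cartons(p,d,K,T)
p,d,K,T=grab('wrist'); np.savez('wrist8.npz',p=p,d=d,K=K,T=T); save('wrist8',p)
"
```

```text
t 18.1 tcp [557.4  21.5 259.2] closing deg 176.82 zax [ 0.    -0.001 -1.   ] open 55.0 gf 87.2 F [ 0.2 -0.6 -2.6]
[-0.814  0.705  1.134  1.719 -0.688  1.177 -2.684]
 carton top z 115.7 [553.3 -19.5] [44.7 54.2] 177.59 px [190. 299.]
 carton top z 43.9 [ 446.3 -343.7] [ 56.5 129.8] 5.38 px [236. 419.]
 carton top z 43.9 [ 438.9 -230.8] [ 56.  126.9] 0.83 px [238. 376.]
 carton top z 40.2 [ 353.3 -121.8] [25.8 73.7] 140.52 px [271. 335.]
```

View pics/wrist8.png

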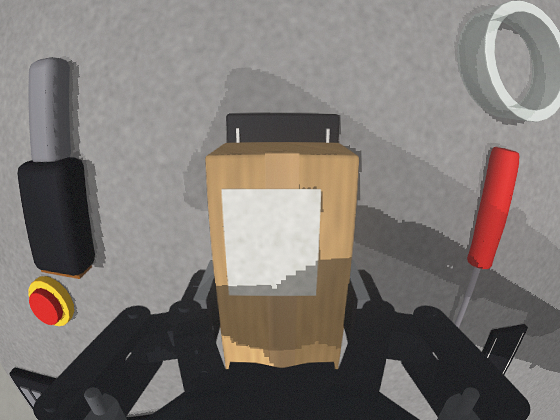

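The carton is held level and true to the board. I'll check the square from the scene camera before lowering.

```bash
python3 -c "
from m import *
p,d,K,T=grab('scene'); C=cloud(d,K,T);
m=(d>0)&(C[...,2]>130)&(C[...,2]<183)&(C[...,0]>450)&(C[...,0]<680)&(C[...,1]<260)&(C[...,1]>75)
for c in comps(m,30): print(C[c].mean(0).round(1),rect(C[c]),C[c][:,2].max())
save('scene8',p[130:300,200:430])
"
```

```text
[566.7  94.9 156.2] (array([563.1,  96.5]), array([10.8, 74.6]), np.float32(176.91)) 179.65387753734274
```

View pics/scene8.png

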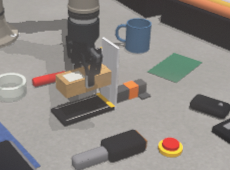

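The square is still flush. I'll descend and slide the carton up to the blade.

>>> play_rows(series=[{"tx": 0, "ty": 0, "tz": -0.15, "yaw": 0, "fingers": 40}, {"tx": 0, "ty": 0, "tz": -0.3, "yaw": 0, "fingers": 40}, {"tx": 0, "ty": 0, "tz": -0.4, "yaw": 0, "fingers": 40}, {"tx": 0, "ty": 0.02, "tz": -0.4, "yaw": 0, "fingers": 40}, {"tx": 0, "ty": 0.035, "tz": -0.4, "yaw": 0, "fingers": 40}, {"tx": 0, "ty": 0.045, "tz": -0.4, "yaw": 0, "fingers": 40}, {"tx": 0, "ty": 0.045, "tz": -0.41, "yaw": 0, "fingers": 40}, {"tx": 0, "ty": 0.045, "tz": -0.41, "yaw": 0, "fingers": 40}])

```text
time_s: 19.05
eef_pos: [557.4, 28.8, 198.1]
ee_rot: [0.0, -0.687, 0.727, -0.0]
force: [-0.2, 0.6, -3.0]
opening: 54.8
gripper_force: 87.3
```

>>> play_rows(series=[{"tx": 0, "ty": 0, "tz": -0.01, "yaw": 0, "fingers": 40}, {"tx": 0, "ty": 0, "tz": -0.016, "yaw": 0, "fingers": 40}, {"tx": 0, "ty": 0, "tz": -0.016, "yaw": 0, "fingers": 40}])

```text
time_s: 19.35
eef_pos: [557.5, 28.8, 196.1]
ee_rot: [0.0, -0.687, 0.727, 0.0]
force: [-0.5, 1.0, 4.3]
opening: 55.1
gripper_force: 88.0
```

>>> play_rows(series=[{"tx": 0, "ty": 0, "tz": 0, "yaw": 0, "fingers": 56}, {"tx": 0, "ty": 0, "tz": 0, "yaw": 0, "fingers": 70}, {"tx": 0, "ty": 0, "tz": 0, "yaw": 0, "fingers": 80}, {"tx": 0, "ty": 0, "tz": 0, "yaw": 0, "fingers": 80}, {"tx": 0, "ty": 0, "tz": 0, "yaw": 0, "fingers": 80}, {"tx": 0, "ty": 0, "tz": 0.2, "yaw": 0, "fingers": 80}, {"tx": 0, "ty": 0, "tz": 0.5, "yaw": 0, "fingers": 80}, {"tx": 0, "ty": 0, "tz": 0.8, "yaw": 0, "fingers": 80}, {"tx": 0, "ty": 0, "tz": 0.9, "yaw": 0, "fingers": 80}, {"tx": 0, "ty": 0, "tz": 0.9, "yaw": 0, "fingers": 80}])

```text
time_s: 20.35
eef_pos: [558.2, 28.0, 332.9]
ee_rot: [0.002, -0.687, 0.727, -0.002]
force: [-0.2, -0.3, -0.1]
opening: 80.2
gripper_force: 0.0
```

```bash
python3 -c "
from m import *
s=pose(); print(s['joints'].round(3))
p,d,K,T=grab('wrist'); np.savez('wrist9.npz',p=p,d=d,K=K,T=T); save('wrist9',p); wcart(p,K,T,52)
"
```

```text
t 20.4 tcp [558.2  28.  332.9] closing deg 176.71 zax [ 0.005  0.    -1.   ] open 80.2 gf 0.0 F [-0.2 -0.3 -0.1]
[-0.862  0.629  1.203  1.631 -0.608  1.303 -2.757]
 wcarton (array([382.1, -96. ]), array([82.8, 83.8]), np.float32(87.18)) px [ 11 440] [105 516]
 wcarton (array([557.3,  28.8]), array([ 66.4, 132.3]), np.float32(86.81)) px [125 245] [278 322]
```

View pics/wrist9.png

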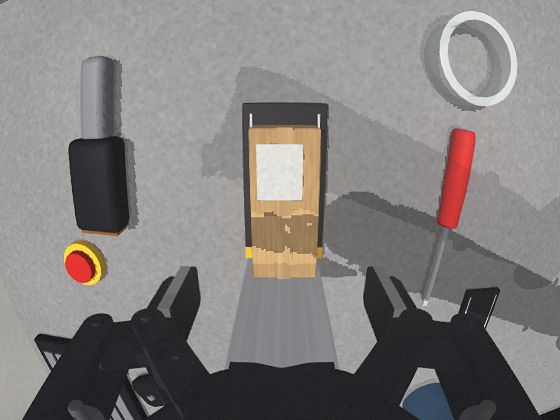

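Carton 1 is placed at (557.3, 28.8), aligned and against the blade. Now to carton B.

>>> play_rows(series=[{"tx": -0.08, "ty": -0.15, "tz": 0, "yaw": 0.09, "fingers": 84}, {"tx": -0.15, "ty": -0.3, "tz": 0, "yaw": 0.18, "fingers": 84}, {"tx": -0.2, "ty": -0.45, "tz": 0, "yaw": 0.27, "fingers": 84}, {"tx": -0.264, "ty": -0.576, "tz": 0, "yaw": 0.351, "fingers": 84}, {"tx": -0.264, "ty": -0.576, "tz": 0, "yaw": 0.351, "fingers": 84}])

```text
time_s: 20.9
eef_pos: [515.3, -60.7, 328.7]
ee_rot: [0.001, 0.857, -0.515, -0.002]
force: [0.5, -0.5, -0.4]
opening: 83.8
gripper_force: 0.0
```

>>> play_rows(series=[{"tx": -0.08, "ty": -0.15, "tz": 0, "yaw": 0.09, "fingers": 84}, {"tx": -0.15, "ty": -0.3, "tz": 0, "yaw": 0.18, "fingers": 84}, {"tx": -0.2, "ty": -0.45, "tz": 0, "yaw": 0.27, "fingers": 84}, {"tx": -0.264, "ty": -0.576, "tz": 0, "yaw": 0.351, "fingers": 84}, {"tx": -0.264, "ty": -0.576, "tz": 0, "yaw": 0.351, "fingers": 84}])

```text
time_s: 21.4
eef_pos: [476.5, -146.1, 329.2]
ee_rot: [0.0, 0.965, -0.263, -0.001]
force: [-0.0, -0.7, 0.5]
opening: 83.8
gripper_force: 0.0
```

>>> play_rows(series=[{"tx": -0.08, "ty": -0.15, "tz": 0, "yaw": 0.09, "fingers": 84}, {"tx": -0.15, "ty": -0.3, "tz": 0, "yaw": 0.18, "fingers": 84}, {"tx": -0.2, "ty": -0.45, "tz": 0, "yaw": 0.27, "fingers": 84}, {"tx": -0.265, "ty": -0.577, "tz": 0, "yaw": 0.35, "fingers": 84}, {"tx": -0.265, "ty": -0.577, "tz": 0, "yaw": 0.35, "fingers": 84}, {"tx": -0.265, "ty": -0.577, "tz": 0, "yaw": 0.35, "fingers": 84}, {"tx": -0.265, "ty": -0.577, "tz": 0, "yaw": 0.35, "fingers": 84}])

```text
time_s: 22.1
eef_pos: [439.5, -228.5, 329.5]
ee_rot: [-0.001, 1.0, 0.013, -0.001]
force: [0.2, -0.0, -0.9]
opening: 84.1
gripper_force: 0.0
```

```bash
python3 -c "
from m import *
s=pose(); print(s['joints'].round(3))
p,d,K,T=grab('wrist'); np.savez('wrist10.npz',p=p,d=d,K=K,T=T); save('wrist10',p); wcart(p,K,T)
p,d,K,T=grab('top');blade(d,K,T); cartons(p,d,K,T)
"
```

```text
t 22.1 tcp [ 439.5 -228.5  329.5] closing deg -88.56 zax [-0.001  0.002 -1.   ] open 84.1 gf 0.0 F [ 0.2 -0.  -0.9]
[-0.247  0.34   0.877  1.797 -0.286  1.14  -0.822]
 wcarton (array([554.7,   4.7]), array([ 67.5, 120.6]), np.float32(88.09)) px [47  0] [120  87]
 wcarton (array([ 446.8, -338.6]), array([ 65.9, 132.8]), np.float32(4.73)) px [121 372] [266 446]
 wcarton (array([ 439.6, -231.8]), array([ 55.5, 131.5]), np.float32(1.4)) px [123 251] [273 321]
 wcarton (array([381.6, -94.9]), array([70.6, 86.9]), np.float32(130.08)) px [222 106] [300 187]
 wcarton (array([ 287.9, -242.9]), array([35.3, 64.4]), np.float32(4.15)) px [320 275] [365 309]
 blade [561.1  97.8 179. ] (array([562.1,  98.2]), array([ 6.1, 70.2]), np.float32(176.88))
 carton top z 52.9 [556.   30.3] [ 56.8 129.6] 86.99 px [192. 277.]
 carton top z 36.4 [565.5 170.7] [30.  31.6] 85.52 px [189. 225.]
 carton top z 43.7 [ 489.9 -229.8] [24.5 54.5] 91.15 px [218. 375.]
 carton top z 43.9 [ 408.3 -232. ] [55.9 65.5] 1.09 px [250. 377.]
 carton top z 40.4 [374.  -60.1] [10.7 46.5] 0.13 px [262. 311.]
 carton top z 41.0 [ 353.4 -117.7] [30.8 81.2] 134.42 px [271. 334.]
```

>>> play_rows(series=[{"tx": 0, "ty": -0.022, "tz": -0.2, "yaw": 0, "fingers": 84}, {"tx": 0, "ty": -0.022, "tz": -0.5, "yaw": 0, "fingers": 84}, {"tx": 0, "ty": -0.022, "tz": -0.8, "yaw": 0, "fingers": 84}, {"tx": 0, "ty": -0.022, "tz": -0.957, "yaw": 0, "fingers": 84}, {"tx": 0, "ty": -0.022, "tz": -0.957, "yaw": 0, "fingers": 84}, {"tx": 0, "ty": -0.022, "tz": -0.957, "yaw": 0, "fingers": 84}, {"tx": 0, "ty": -0.022, "tz": -0.957, "yaw": 0, "fingers": 40}, {"tx": 0, "ty": -0.022, "tz": -0.957, "yaw": 0, "fingers": 40}, {"tx": 0, "ty": -0.022, "tz": -0.957, "yaw": 0, "fingers": 40}, {"tx": 0, "ty": -0.022, "tz": -0.957, "yaw": 0, "fingers": 40}, {"tx": 0, "ty": -0.022, "tz": -0.957, "yaw": 0, "fingers": 40}], force=80)

```text
time_s: 23.3
eef_pos: [439.5, -234.4, 188.9]
ee_rot: [0.0, 1.0, 0.012, 0.002]
force: [0.4, -0.1, 5.9]
opening: 54.4
gripper_force: 86.6
```

>>> play_rows(series=[{"tx": 0, "ty": 0, "tz": 0.2, "yaw": 0, "fingers": 40}, {"tx": 0, "ty": 0, "tz": 0.5, "yaw": 0, "fingers": 40}, {"tx": 0, "ty": 0, "tz": 0.75, "yaw": 0, "fingers": 40}, {"tx": 0, "ty": 0, "tz": 0.75, "yaw": 0, "fingers": 40}, {"tx": 0, "ty": 0, "tz": 0.75, "yaw": 0, "fingers": 40}, {"tx": 0, "ty": 0, "tz": 0.75, "yaw": 0, "fingers": 40}])

```text
time_s: 23.9
eef_pos: [437.7, -233.2, 298.1]
ee_rot: [-0.001, 1.0, 0.012, -0.001]
force: [-0.0, 0.1, -3.9]
opening: 54.3
gripper_force: 85.9
```

```bash
python3 -c "
from m import *
s=pose(); print(s['joints'].round(3))"
```

```text
t 23.9 tcp [ 437.7 -233.2  298.1] closing deg -88.6 zax [-0.002  0.002 -1.   ] open 54.3 gf 85.9 F [-0.   0.1 -3.9]
[-0.219  0.382  0.865  1.837 -0.329  1.076 -0.776]
```

>>> play_rows(series=[{"tx": 0.09, "ty": 0.15, "tz": 0, "yaw": -0.09, "fingers": 40}, {"tx": 0.18, "ty": 0.3, "tz": 0, "yaw": -0.18, "fingers": 40}, {"tx": 0.27, "ty": 0.45, "tz": 0, "yaw": -0.27, "fingers": 40}, {"tx": 0.29, "ty": 0.567, "tz": 0, "yaw": -0.351, "fingers": 40}, {"tx": 0.29, "ty": 0.567, "tz": 0, "yaw": -0.351, "fingers": 40}])

```text
time_s: 24.4
eef_pos: [482.4, -144.9, 296.8]
ee_rot: [-0.001, 0.966, -0.258, -0.003]
force: [-0.7, 0.1, -2.8]
opening: 54.8
gripper_force: 85.7
```

>>> play_rows(series=[{"tx": 0.09, "ty": 0.15, "tz": 0, "yaw": -0.09, "fingers": 40}, {"tx": 0.18, "ty": 0.3, "tz": 0, "yaw": -0.18, "fingers": 40}, {"tx": 0.27, "ty": 0.45, "tz": 0, "yaw": -0.27, "fingers": 40}, {"tx": 0.29, "ty": 0.567, "tz": 0, "yaw": -0.351, "fingers": 40}, {"tx": 0.29, "ty": 0.567, "tz": 0, "yaw": -0.351, "fingers": 40}])

```text
time_s: 24.9
eef_pos: [525.7, -61.2, 297.4]
ee_rot: [0.001, 0.86, -0.511, -0.002]
force: [-0.1, 0.3, -3.3]
opening: 54.7
gripper_force: 85.7
```

>>> play_rows(series=[{"tx": 0.06, "ty": 0.1, "tz": 0, "yaw": -0.09, "fingers": 40}, {"tx": 0.12, "ty": 0.2, "tz": 0, "yaw": -0.18, "fingers": 40}, {"tx": 0.17, "ty": 0.3, "tz": 0, "yaw": -0.27, "fingers": 40}, {"tx": 0.216, "ty": 0.4, "tz": 0, "yaw": -0.35, "fingers": 40}, {"tx": 0.216, "ty": 0.5, "tz": 0, "yaw": -0.35, "fingers": 40}, {"tx": 0.216, "ty": 0.567, "tz": 0, "yaw": -0.35, "fingers": 40}, {"tx": 0.216, "ty": 0.567, "tz": 0, "yaw": -0.35, "fingers": 40}, {"tx": 0.216, "ty": 0.567, "tz": 0, "yaw": -0.35, "fingers": 40}])

```text
time_s: 25.7
eef_pos: [557.3, 20.4, 299.3]
ee_rot: [-0.0, -0.687, 0.727, -0.0]
force: [-0.9, 0.3, -2.9]
opening: 54.5
gripper_force: 85.7
```

```bash
cat >> m.py <<'E'
def sblade():
    p,d,K,T=grab('scene'); C=cloud(d,K,T)
    m=(d>0)&(C[...,2]>130)&(C[...,2]<183)&(C[...,0]>450)&(C[...,0]<680)&(C[...,1]<260)&(C[...,1]>75)
    for c in comps(m,30): print(' sblade',C[c].mean(0).round(1),rect(C[c]),C[c][:,2].max())
E
python3 -c "
from m import *
s=pose(); print(s['joints'].round(3)); sblade()
p,d,K,T=grab('top'); cartons(p,d,K,T)"
```

```text
t 25.7 tcp [557.3  20.4 299.3] closing deg 176.77 zax [-0. -0. -1.] open 54.5 gf 85.7 F [-0.9  0.3 -2.9]
[-0.844  0.677  1.199  1.675 -0.66   1.258 -2.701]
 sblade [571.9  92.5 157.1] (array([565.7,  88.8]), array([25. , 70.2]), np.float32(177.18)) 180.72085053548648
 carton top z 154.3 [553.3 -21.7] [46.5 55.1] 176.39 px [187. 301.]
 carton top z 52.9 [532.3 -13.4] [11.3 34.2] 92.51 px [201. 293.]
 carton top z 44.1 [ 446.5 -343.8] [ 57.5 129.9] 4.33 px [236. 419.]
 carton top z 40.4 [ 353.5 -118.2] [30.9 81.7] 134.94 px [271. 334.]
```

>>> play_rows(series=[{"tx": 0, "ty": 0, "tz": -0.15, "yaw": 0, "fingers": 40}, {"tx": 0, "ty": 0, "tz": -0.3, "yaw": 0, "fingers": 40}, {"tx": 0, "ty": 0, "tz": -0.385, "yaw": 0, "fingers": 40}, {"tx": 0, "ty": 0.02, "tz": -0.385, "yaw": 0, "fingers": 40}, {"tx": 0, "ty": 0.04, "tz": -0.385, "yaw": 0, "fingers": 40}, {"tx": 0, "ty": 0.054, "tz": -0.385, "yaw": 0, "fingers": 40}, {"tx": 0, "ty": 0.054, "tz": -0.395, "yaw": 0, "fingers": 40}, {"tx": 0, "ty": 0.054, "tz": -0.395, "yaw": 0, "fingers": 40}])

```text
time_s: 26.6
eef_pos: [558.0, 29.4, 240.5]
ee_rot: [0.0, -0.687, 0.727, -0.0]
force: [-0.9, 0.3, -2.6]
opening: 54.8
gripper_force: 85.7
```

>>> play_rows(series=[{"tx": 0, "ty": 0, "tz": -0.005, "yaw": 0, "fingers": 40}, {"tx": 0, "ty": 0, "tz": -0.01, "yaw": 0, "fingers": 40}, {"tx": 0, "ty": 0, "tz": -0.01, "yaw": 0, "fingers": 40}])

```text
time_s: 26.9
eef_pos: [557.7, 29.2, 238.4]
ee_rot: [-0.0, -0.686, 0.727, 0.0]
force: [0.6, 0.8, -1.8]
opening: 54.8
gripper_force: 85.7
```

>>> play_rows(series=[{"tx": 0, "ty": 0, "tz": -0.006, "yaw": 0, "fingers": 40}, {"tx": 0, "ty": 0, "tz": -0.006, "yaw": 0, "fingers": 40}])

```text
time_s: 27.1
eef_pos: [557.8, 29.2, 238.0]
ee_rot: [0.0, -0.686, 0.727, 0.0]
force: [-1.6, 0.2, 0.4]
opening: 54.8
gripper_force: 86.2
```

>>> play_rows(series=[{"tx": 0, "ty": 0, "tz": 0, "yaw": 0, "fingers": 56}, {"tx": 0, "ty": 0, "tz": 0, "yaw": 0, "fingers": 70}, {"tx": 0, "ty": 0, "tz": 0, "yaw": 0, "fingers": 80}, {"tx": 0, "ty": 0, "tz": 0, "yaw": 0, "fingers": 80}, {"tx": 0, "ty": 0, "tz": 0, "yaw": 0, "fingers": 80}, {"tx": 0, "ty": 0, "tz": 0.2, "yaw": 0, "fingers": 80}, {"tx": 0, "ty": 0, "tz": 0.5, "yaw": 0, "fingers": 80}, {"tx": 0, "ty": 0, "tz": 0.75, "yaw": 0, "fingers": 80}, {"tx": 0, "ty": 0, "tz": 0.75, "yaw": 0, "fingers": 80}])

```text
time_s: 28.0
eef_pos: [559.5, 27.7, 355.8]
ee_rot: [0.004, -0.686, 0.727, -0.004]
force: [0.2, -0.1, 0.6]
opening: 80.2
gripper_force: 0.0
```

```bash
python3 -c "
from m import *
s=pose(); print(s['joints'].round(3))
p,d,K,T=grab('wrist'); np.savez('wrist11.npz',p=p,d=d,K=K,T=T); save('wrist11',p); wcart(p,K,T,92)
"
```

```text
t 28.0 tcp [559.5  27.7 355.8] closing deg 176.7 zax [ 0.011 -0.001 -1.   ] open 80.2 gf 0.0 F [ 0.2 -0.1  0.6]
[-0.874  0.616  1.231  1.597 -0.596  1.345 -2.767]
 wcarton (array([407. , -89.9]), array([70.9, 71.8]), np.float32(87.35)) px [ 17 432] [105 505]
 wcarton (array([557.4,  27.8]), array([ 56.5, 134.8]), np.float32(86.58)) px [124 249] [289 326]
```

View pics/wrist11.png

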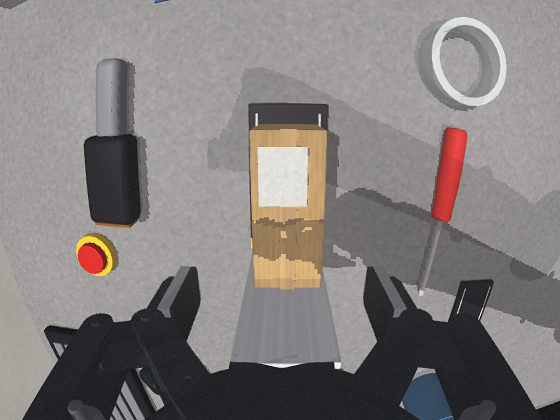

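Carton 2 is stacked true at (557.4, 28). Now carton C.

>>> play_rows(series=[{"tx": -0.06, "ty": -0.2, "tz": 0, "yaw": 0.09, "fingers": 84}, {"tx": -0.12, "ty": -0.4, "tz": 0, "yaw": 0.18, "fingers": 84}, {"tx": -0.18, "ty": -0.6, "tz": 0, "yaw": 0.27, "fingers": 84}, {"tx": -0.25, "ty": -0.827, "tz": 0, "yaw": 0.363, "fingers": 84}, {"tx": -0.25, "ty": -0.827, "tz": 0, "yaw": 0.363, "fingers": 84}])

```text
time_s: 28.55
eef_pos: [517.3, -100.8, 350.0]
ee_rot: [0.001, 0.861, -0.509, -0.0]
force: [0.2, -0.2, 0.4]
opening: 84.1
gripper_force: 0.0
```

>>> play_rows(series=[{"tx": -0.06, "ty": -0.2, "tz": 0, "yaw": 0.09, "fingers": 84}, {"tx": -0.12, "ty": -0.4, "tz": 0, "yaw": 0.18, "fingers": 84}, {"tx": -0.18, "ty": -0.6, "tz": 0, "yaw": 0.27, "fingers": 84}, {"tx": -0.25, "ty": -0.827, "tz": 0, "yaw": 0.363, "fingers": 84}, {"tx": -0.25, "ty": -0.827, "tz": 0, "yaw": 0.363, "fingers": 84}])

```text
time_s: 29.05
eef_pos: [479.5, -224.3, 349.9]
ee_rot: [0.002, 0.969, -0.246, -0.0]
force: [-0.0, -0.1, 0.0]
opening: 83.9
gripper_force: 0.0
```

>>> play_rows(series=[{"tx": -0.06, "ty": -0.2, "tz": -0.05, "yaw": 0.09, "fingers": 84}, {"tx": -0.12, "ty": -0.4, "tz": -0.1, "yaw": 0.18, "fingers": 84}, {"tx": -0.18, "ty": -0.6, "tz": -0.17, "yaw": 0.27, "fingers": 84}, {"tx": -0.25, "ty": -0.827, "tz": -0.17, "yaw": 0.363, "fingers": 84}, {"tx": -0.25, "ty": -0.827, "tz": -0.17, "yaw": 0.363, "fingers": 84}, {"tx": -0.25, "ty": -0.827, "tz": -0.17, "yaw": 0.363, "fingers": 84}, {"tx": -0.25, "ty": -0.827, "tz": -0.17, "yaw": 0.363, "fingers": 84}])

```text
time_s: 29.75
eef_pos: [446.4, -341.0, 323.7]
ee_rot: [-0.001, 0.999, 0.042, -0.0]
force: [0.0, 0.4, -0.2]
opening: 83.7
gripper_force: 0.0
```

```bash
python3 -c "
from m import *
s=pose(); print(s['joints'].round(3))
p,d,K,T=grab('wrist'); np.savez('wrist12.npz',p=p,d=d,K=K,T=T); save('wrist12',p); wcart(p,K,T)
p,d,K,T=grab('top');blade(d,K,T); cartons(p,d,K,T)
"
```

```text
t 29.8 tcp [ 446.4 -341.   323.7] closing deg -85.23 zax [-0.001  0.002 -1.   ] open 83.7 gf 0.0 F [ 0.   0.4 -0.2]
[ 0.055  0.481  0.802  1.625 -0.367  1.194 -0.55 ]
 wcarton (array([551.9, -55.9]), array([22.4, 52. ]), np.float32(176.63)) px [58  0] [108  13]
 wcarton (array([ 447.2, -344.4]), array([ 55.4, 131.5]), np.float32(4.76)) px [123 251] [276 322]
 wcarton (array([ 375.1, -101.4]), array([85.7, 87. ]), np.float32(163.47)) px [213  21] [287  81]
 blade [561.   97.8 179.3] (array([561.9,  98.4]), array([ 6.4, 69.8]), np.float32(177.11))
 carton top z 93.0 [556.2  29.6] [ 56.1 130.5] 86.45 px [190. 277.]
 carton top z 36.4 [565.3 170.4] [30.9 31.9] 87.35 px [190. 225.]
 carton top z 44.0 [ 489.2 -340.6] [44.9 56.9] 95.35 px [218. 415.]
 carton top z 43.9 [ 419.4 -345.8] [54.4 75.5] 4.32 px [247. 420.]
 carton top z 40.7 [374.1 -60. ] [10.7 46.4] 179.67 px [262. 311.]
 carton top z 41.0 [ 353.5 -117.7] [30.5 81.4] 134.63 px [271. 334.]
```

>>> play_rows(series=[{"tx": 0.005, "ty": -0.012, "tz": -0.2, "yaw": 0, "fingers": 84}, {"tx": 0.005, "ty": -0.012, "tz": -0.5, "yaw": 0, "fingers": 84}, {"tx": 0.005, "ty": -0.012, "tz": -0.8, "yaw": 0, "fingers": 84}, {"tx": 0.005, "ty": -0.012, "tz": -0.92, "yaw": 0, "fingers": 84}, {"tx": 0.005, "ty": -0.012, "tz": -0.92, "yaw": 0, "fingers": 84}, {"tx": 0.005, "ty": -0.012, "tz": -0.92, "yaw": 0, "fingers": 84}, {"tx": 0.005, "ty": -0.012, "tz": -0.92, "yaw": 0, "fingers": 40}, {"tx": 0.005, "ty": -0.012, "tz": -0.92, "yaw": 0, "fingers": 40}, {"tx": 0.005, "ty": -0.012, "tz": -0.92, "yaw": 0, "fingers": 40}, {"tx": 0.005, "ty": -0.012, "tz": -0.92, "yaw": 0, "fingers": 40}, {"tx": 0.005, "ty": -0.012, "tz": -0.92, "yaw": 0, "fingers": 40}], force=80)

```text
time_s: 30.95
eef_pos: [446.9, -345.4, 188.8]
ee_rot: [0.001, 0.999, 0.041, 0.002]
force: [-0.4, 0.6, 6.3]
opening: 54.7
gripper_force: 87.8
```

>>> play_rows(series=[{"tx": 0, "ty": 0, "tz": 0.2, "yaw": 0, "fingers": 40}, {"tx": 0, "ty": 0, "tz": 0.5, "yaw": 0, "fingers": 40}, {"tx": 0, "ty": 0, "tz": 0.8, "yaw": 0, "fingers": 40}, {"tx": 0, "ty": 0, "tz": 0.95, "yaw": 0, "fingers": 40}, {"tx": 0, "ty": 0, "tz": 0.95, "yaw": 0, "fingers": 40}, {"tx": 0, "ty": 0, "tz": 0.95, "yaw": 0, "fingers": 40}])

```text
time_s: 31.55
eef_pos: [445.7, -344.2, 328.5]
ee_rot: [-0.001, 0.999, 0.041, -0.0]
force: [-0.1, -0.9, -3.6]
opening: 54.7
gripper_force: 87.0
```

```bash
python3 -c "
from m import *
s=pose(); print(s['joints'].round(3))"
```

```text
t 31.6 tcp [ 445.7 -344.2  328.5] closing deg -85.28 zax [-0.     0.001 -1.   ] open 54.7 gf 87.0 F [-0.1 -0.9 -3.6]
[ 0.058  0.48   0.807  1.615 -0.366  1.205 -0.546]
```

>>> play_rows(series=[{"tx": 0.06, "ty": 0.2, "tz": 0, "yaw": -0.09, "fingers": 40}, {"tx": 0.12, "ty": 0.4, "tz": 0, "yaw": -0.18, "fingers": 40}, {"tx": 0.18, "ty": 0.6, "tz": 0, "yaw": -0.27, "fingers": 40}, {"tx": 0.248, "ty": 0.8, "tz": 0, "yaw": -0.363, "fingers": 40}, {"tx": 0.248, "ty": 0.86, "tz": 0, "yaw": -0.363, "fingers": 40}])

```text
time_s: 32.05
eef_pos: [484.7, -210.0, 325.8]
ee_rot: [-0.002, 0.971, -0.239, -0.003]
force: [-0.7, 0.6, -2.9]
opening: 54.7
gripper_force: 86.8
```

>>> play_rows(series=[{"tx": 0.06, "ty": 0.2, "tz": 0, "yaw": -0.09, "fingers": 40}, {"tx": 0.12, "ty": 0.4, "tz": 0, "yaw": -0.18, "fingers": 40}, {"tx": 0.18, "ty": 0.6, "tz": 0, "yaw": -0.27, "fingers": 40}, {"tx": 0.248, "ty": 0.8, "tz": 0, "yaw": -0.363, "fingers": 40}, {"tx": 0.248, "ty": 0.86, "tz": 0, "yaw": -0.363, "fingers": 40}])

```text
time_s: 32.55
eef_pos: [521.3, -81.7, 326.4]
ee_rot: [0.0, 0.865, -0.502, -0.002]
force: [0.4, 0.4, -3.8]
opening: 54.4
gripper_force: 86.7
```

>>> play_rows(series=[{"tx": 0.06, "ty": 0.1, "tz": 0, "yaw": -0.09, "fingers": 40}, {"tx": 0.12, "ty": 0.2, "tz": 0, "yaw": -0.18, "fingers": 40}, {"tx": 0.18, "ty": 0.3, "tz": 0, "yaw": -0.27, "fingers": 40}, {"tx": 0.248, "ty": 0.4, "tz": 0, "yaw": -0.363, "fingers": 40}, {"tx": 0.248, "ty": 0.5, "tz": 0, "yaw": -0.363, "fingers": 40}, {"tx": 0.248, "ty": 0.6, "tz": 0, "yaw": -0.363, "fingers": 40}, {"tx": 0.248, "ty": 0.715, "tz": 0, "yaw": -0.363, "fingers": 40}, {"tx": 0.248, "ty": 0.715, "tz": 0, "yaw": -0.363, "fingers": 40}, {"tx": 0.248, "ty": 0.715, "tz": 0, "yaw": -0.363, "fingers": 40}])

```text
time_s: 33.45
eef_pos: [557.0, 20.4, 328.9]
ee_rot: [-0.0, -0.687, 0.726, 0.0]
force: [-0.5, -0.5, -3.4]
opening: 54.9
gripper_force: 86.7
```

```bash
python3 -c "
from m import *
s=pose(); print(s['joints'].round(3)); sblade()
p,d,K,T=grab('top'); cartons(p,d,K,T)"
```

```text
t 33.5 tcp [557.   20.4 328.9] closing deg 176.83 zax [-0.001 -0.    -1.   ] open 54.9 gf 86.7 F [-0.5 -0.5 -3.4]
[-0.849  0.635  1.204  1.637 -0.611  1.302 -2.737]
 sblade [580.1  90.7 162.4] (array([564.2,  87.8]), array([24. , 73.3]), np.float32(178.34)) 182.02262524826403
 carton top z 150.4 [525.7 -13.8] [ 0.9 28.7] 86.96 px [198. 294.]
 carton top z 40.6 [ 353.5 -117.9] [30.6 82. ] 134.64 px [271. 334.]
```

>>> play_rows(series=[{"tx": 0, "ty": 0, "tz": -0.15, "yaw": 0, "fingers": 40}, {"tx": 0, "ty": 0, "tz": -0.25, "yaw": 0, "fingers": 40}, {"tx": 0, "ty": 0, "tz": -0.315, "yaw": 0, "fingers": 40}, {"tx": 0, "ty": 0.02, "tz": -0.315, "yaw": 0, "fingers": 40}, {"tx": 0, "ty": 0.04, "tz": -0.315, "yaw": 0, "fingers": 40}, {"tx": 0, "ty": 0.05, "tz": -0.315, "yaw": 0, "fingers": 40}, {"tx": 0, "ty": 0.05, "tz": -0.325, "yaw": 0, "fingers": 40}, {"tx": 0, "ty": 0.05, "tz": -0.325, "yaw": 0, "fingers": 40}])

```text
time_s: 34.35
eef_pos: [557.7, 28.2, 280.7]
ee_rot: [0.0, -0.687, 0.727, -0.0]
force: [0.2, -0.3, -2.5]
opening: 54.9
gripper_force: 86.8
```

>>> play_rows(series=[{"tx": 0, "ty": 0, "tz": -0.005, "yaw": 0, "fingers": 40}, {"tx": 0, "ty": 0, "tz": -0.012, "yaw": 0, "fingers": 40}, {"tx": 0, "ty": 0, "tz": -0.012, "yaw": 0, "fingers": 40}])

```text
time_s: 34.65
eef_pos: [557.5, 28.0, 278.4]
ee_rot: [-0.0, -0.686, 0.727, 0.0]
force: [-0.8, -0.3, -2.4]
opening: 54.8
gripper_force: 86.8
```

>>> play_rows(series=[{"tx": 0, "ty": 0, "tz": -0.007, "yaw": 0, "fingers": 40}, {"tx": 0, "ty": 0, "tz": -0.007, "yaw": 0, "fingers": 40}])

```text
time_s: 34.85
eef_pos: [557.7, 28.0, 277.9]
ee_rot: [0.0, -0.687, 0.727, 0.0]
force: [-0.6, -0.4, 0.9]
opening: 54.7
gripper_force: 87.2
```

>>> play_rows(series=[{"tx": 0, "ty": 0, "tz": 0, "yaw": 0, "fingers": 56}, {"tx": 0, "ty": 0, "tz": 0, "yaw": 0, "fingers": 70}, {"tx": 0, "ty": 0, "tz": 0, "yaw": 0, "fingers": 80}, {"tx": 0, "ty": 0, "tz": 0, "yaw": 0, "fingers": 80}, {"tx": 0, "ty": 0, "tz": 0, "yaw": 0, "fingers": 80}, {"tx": 0, "ty": 0, "tz": 0.2, "yaw": 0, "fingers": 80}, {"tx": 0, "ty": 0, "tz": 0.5, "yaw": 0, "fingers": 80}, {"tx": 0, "ty": 0, "tz": 0.7, "yaw": 0, "fingers": 80}, {"tx": 0, "ty": 0, "tz": 0.7, "yaw": 0, "fingers": 80}, {"tx": 0, "ty": 0, "tz": 0.7, "yaw": 0, "fingers": 80}])

```text
time_s: 35.85
eef_pos: [557.7, 27.9, 382.9]
ee_rot: [0.001, -0.687, 0.727, -0.0]
force: [0.0, 0.5, -0.1]
opening: 80.1
gripper_force: 0.0
```

```bash
python3 -c "
from m import *
s=pose(); print(s['joints'].round(3))
p,d,K,T=grab('wrist'); np.savez('wrist13.npz',p=p,d=d,K=K,T=T); save('wrist13',p); wcart(p,K,T,132)
"
```

```text
t 35.9 tcp [557.7  27.9 382.9] closing deg 176.71 zax [ 0.001  0.001 -1.   ] open 80.1 gf 0.0 F [ 0.   0.5 -0.1]
[-0.871  0.579  1.224  1.555 -0.551  1.397 -2.802]
 wcarton (array([426.4, -84.8]), array([60.9, 62. ]), np.float32(87.54)) px [ 21 416] [103 486]
 wcarton (array([556.8,  25.9]), array([ 55.7, 134.5]), np.float32(86.63)) px [122 241] [295 322]
 wcarton (array([565.6, 139.6]), array([ 7.3, 88.6]), np.float32(177.2)) px [335 229] [341 329]
```

View pics/wrist13.png

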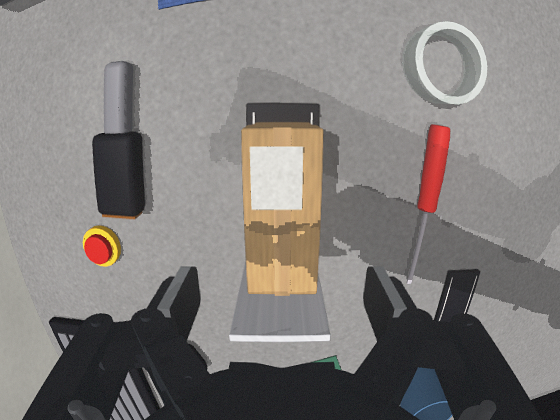

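The column of three is up and true, with the blade still square behind it (top edge v≈337). The tool now has to turn back 180° and go over the stock.

>>> play_rows(series=[{"tx": 0, "ty": 0, "tz": 0.1, "yaw": 1, "fingers": 70}, {"tx": 0, "ty": 0, "tz": 0.1, "yaw": 1, "fingers": 70}, {"tx": 0, "ty": 0, "tz": 0.1, "yaw": 1, "fingers": 70}, {"tx": 0, "ty": 0, "tz": 0.1, "yaw": 1, "fingers": 70}, {"tx": 0, "ty": 0, "tz": 0.1, "yaw": 1, "fingers": 70}, {"tx": 0, "ty": 0, "tz": 0.1, "yaw": 1, "fingers": 70}, {"tx": 0, "ty": 0, "tz": 0.1, "yaw": 1, "fingers": 70}, {"tx": 0, "ty": 0, "tz": 0.1, "yaw": 1, "fingers": 70}, {"tx": 0, "ty": 0, "tz": 0.1, "yaw": 1, "fingers": 70}, {"tx": 0, "ty": 0, "tz": 0.1, "yaw": 1, "fingers": 70}, {"tx": 0, "ty": 0, "tz": 0.1, "yaw": 1, "fingers": 70}, {"tx": 0, "ty": 0, "tz": 0.1, "yaw": 1, "fingers": 70}])

```text
time_s: 37.1
eef_pos: [557.1, 28.4, 395.7]
ee_rot: [-0.0, 1.0, -0.029, -0.002]
force: [-0.2, -0.6, 0.2]
opening: 69.9
gripper_force: 0.0
```

>>> play_rows(series=[{"tx": 0, "ty": 0.2, "tz": 0, "yaw": 1, "fingers": 70}, {"tx": 0.05, "ty": 0.4, "tz": 0, "yaw": 1, "fingers": 70}, {"tx": 0.053, "ty": 0.6, "tz": 0, "yaw": 1, "fingers": 70}, {"tx": 0.053, "ty": 0.8, "tz": 0, "yaw": 1, "fingers": 70}, {"tx": 0.053, "ty": 0.95, "tz": 0, "yaw": 1, "fingers": 70}, {"tx": 0.053, "ty": 0.95, "tz": 0, "yaw": 1, "fingers": 70}, {"tx": 0.053, "ty": 0.95, "tz": 0, "yaw": 1, "fingers": 70}, {"tx": 0.053, "ty": 0.95, "tz": 0, "yaw": 1, "fingers": 70}, {"tx": 0.053, "ty": 0.95, "tz": 0, "yaw": 1, "fingers": 70}, {"tx": 0.053, "ty": 0.95, "tz": 0, "yaw": 1, "fingers": 70}, {"tx": 0.053, "ty": 0.95, "tz": 0, "yaw": 1, "fingers": 70}, {"tx": 0.053, "ty": 0.95, "tz": 0, "yaw": 1, "fingers": 70}])

```text
time_s: 38.3
eef_pos: [565.3, 170.7, 396.1]
ee_rot: [-0.001, 0.728, 0.686, -0.001]
force: [-0.3, -0.4, -0.4]
opening: 69.7
gripper_force: 0.0
```

```bash
python3 -c "
from m import *
s=pose(); print(s['joints'].round(3))
p,d,K,T=grab('wrist'); np.savez('wrist14.npz',p=p,d=d,K=K,T=T)
c=omask(p,K,T,(5,170,110),(16,255,255)); print('band',rect(pts_onz(c,K,T,35,True)),np.argwhere(c).mean(0))
p,d,K,T=grab('top'); np.savez('top14.npz',p=p,d=d,K=K,T=T);blade(d,K,T); cartons(p,d,K,T)
"
```

```text
t 38.3 tcp [565.3 170.7 396.1] closing deg -3.38 zax [-0.003 -0.001 -1.   ] open 69.7 gf 0.0 F [-0.3 -0.4 -0.4]
[-0.647  0.422  0.472  1.421 -0.192  1.346 -0.226]
band (array([566.4, 170.3]), array([29.1, 29.6]), np.float32(176.69)) [182.80604534 283.9836272 ]
 blade [561.1  97.8 179.2] (array([562.6,  98.2]), array([ 6.3, 70. ]), np.float32(177.01))
 carton top z 133.0 [556.6  27.8] [ 56.3 130.1] 86.92 px [185. 278.]
 carton top z 36.1 [565.2 170.7] [31.  32.1] 86.69 px [190. 225.]
 carton top z 40.9 [ 354.8 -122.5] [26.3 76.7] 142.43 px [270. 335.]
```

>>> play_rows(series=[{"tx": 0.004, "ty": 0, "tz": -0.3, "yaw": 0, "fingers": 70}, {"tx": 0.004, "ty": 0, "tz": -0.6, "yaw": 0, "fingers": 70}, {"tx": 0.004, "ty": 0, "tz": -0.9, "yaw": 0, "fingers": 70}, {"tx": 0.004, "ty": 0, "tz": -1, "yaw": 0, "fingers": 70}, {"tx": 0.004, "ty": 0, "tz": -1, "yaw": 0, "fingers": 70}])

```text
time_s: 38.9
eef_pos: [564.3, 170.4, 243.6]
ee_rot: [-0.002, 0.728, 0.686, -0.004]
force: [-0.6, -0.3, -0.5]
opening: 69.9
gripper_force: 0.0
```

>>> play_rows(series=[{"tx": 0, "ty": 0, "tz": -0.2, "yaw": 0, "fingers": 70}, {"tx": 0, "ty": 0, "tz": -0.35, "yaw": 0, "fingers": 60}, {"tx": 0, "ty": 0, "tz": -0.42, "yaw": 0, "fingers": 50}, {"tx": 0, "ty": 0, "tz": -0.42, "yaw": 0, "fingers": 45}, {"tx": 0, "ty": 0, "tz": -0.42, "yaw": 0, "fingers": 40}, {"tx": 0, "ty": 0, "tz": -0.42, "yaw": 0, "fingers": 36}, {"tx": 0, "ty": 0, "tz": -0.42, "yaw": 0, "fingers": 33}, {"tx": 0, "ty": 0, "tz": -0.42, "yaw": 0, "fingers": 30}, {"tx": 0, "ty": 0, "tz": -0.42, "yaw": 0, "fingers": 10}, {"tx": 0, "ty": 0, "tz": -0.42, "yaw": 0, "fingers": 10}, {"tx": 0, "ty": 0, "tz": -0.42, "yaw": 0, "fingers": 10}], force=90)

```text
time_s: 40.0
eef_pos: [566.9, 170.7, 186.1]
ee_rot: [0.001, 0.727, 0.687, 0.001]
force: [-0.6, -0.1, 5.7]
opening: 28.4
gripper_force: 89.8
```

```bash
python3 -c "
from m import *
s=pose(); print(s['joints'].round(3))
p,d,K,T=grab('top');blade(d,K,T); cartons(p,d,K,T)
"
```

```text
t 40.0 tcp [566.9 170.7 186.1] closing deg -3.28 zax [ 0.003  0.001 -1.   ] open 28.4 gf 89.8 F [-0.6 -0.1  5.7]
[-0.603  0.626  0.405  1.666 -0.297  0.909 -0.14 ]
 blade [560.4  97.8 179.1] (array([562. ,  98.2]), array([ 6.2, 69.9]), np.float32(176.96))
 blade [546.4 143.5 181.6] (array([552.2, 142.5]), array([12.8, 55.4]), np.float32(154.09))
 carton top z 132.9 [556.1  27.9] [ 56.3 130.1] 86.79 px [188. 277.]
 carton top z 40.6 [ 353.3 -117.8] [30.8 81.8] 134.72 px [271. 334.]
```

>>> play_rows(series=[{"tx": 0, "ty": 0.02, "tz": 0.0, "yaw": 0, "fingers": 10}, {"tx": 0, "ty": 0.05, "tz": 0.01, "yaw": 0, "fingers": 10}, {"tx": 0, "ty": 0.1, "tz": 0.02, "yaw": 0, "fingers": 10}, {"tx": 0, "ty": 0.2, "tz": 0.06, "yaw": 0, "fingers": 10}, {"tx": 0, "ty": 0.3, "tz": 0.12, "yaw": 0, "fingers": 10}, {"tx": 0, "ty": 0.3, "tz": 0.2, "yaw": 0, "fingers": 10}, {"tx": 0, "ty": 0.3, "tz": 0.2, "yaw": 0, "fingers": 10}], force=110)

```text
time_s: 40.75
eef_pos: [566.8, 218.0, 216.7]
ee_rot: [0.001, 0.726, 0.688, 0.002]
force: [0.4, 0.2, -6.4]
opening: 27.9
gripper_force: 109.3
```

>>> play_rows(series=[{"tx": -0.05, "ty": 0.15, "tz": 0, "yaw": 0.03, "fingers": 10}, {"tx": -0.1, "ty": 0.3, "tz": 0, "yaw": 0.06, "fingers": 10}, {"tx": -0.15, "ty": 0.45, "tz": 0, "yaw": 0.09, "fingers": 10}, {"tx": -0.2, "ty": 0.6, "tz": 0, "yaw": 0.113, "fingers": 10}, {"tx": -0.2, "ty": 0.6, "tz": 0, "yaw": 0.113, "fingers": 10}])

```text
time_s: 41.25
eef_pos: [532.6, 313.6, 214.0]
ee_rot: [-0.003, 0.659, 0.752, 0.001]
force: [0.3, 0.6, -7.4]
opening: 27.7
gripper_force: 109.1
```

>>> play_rows(series=[{"tx": -0.05, "ty": 0.15, "tz": 0, "yaw": 0.03, "fingers": 10}, {"tx": -0.1, "ty": 0.3, "tz": 0, "yaw": 0.06, "fingers": 10}, {"tx": -0.15, "ty": 0.45, "tz": 0, "yaw": 0.09, "fingers": 10}, {"tx": -0.2, "ty": 0.615, "tz": 0, "yaw": 0.114, "fingers": 10}, {"tx": -0.2, "ty": 0.615, "tz": 0, "yaw": 0.114, "fingers": 10}, {"tx": -0.2, "ty": 0.615, "tz": 0, "yaw": 0.114, "fingers": 10}, {"tx": -0.2, "ty": 0.615, "tz": 0, "yaw": 0.114, "fingers": 10}])

```text
time_s: 41.95
eef_pos: [506.4, 397.6, 214.3]
ee_rot: [0.001, 0.594, 0.805, -0.0]
force: [-0.3, -1.2, -7.3]
opening: 27.7
gripper_force: 109.3
```

```bash
python3 -c "
from m import *
s=pose(); print(s['joints'].round(3))
p,d,K,T=grab('top'); cartons(p,d,K,T); C=cloud(d,K,T); m=(d>0)&(C[...,2]>190)&(C[...,2]<230)&(C[...,0]>450)&(C[...,0]<600)&(C[...,1]<360)&(C[...,1]>280)
for c in comps(m,20): print(C[c].mean(0).round(1),rect(C[c]))
p,d,K,T=grab('scene'); save('scene15',p)
"
```

```text
t 42.0 tcp [506.4 397.6 214.3] closing deg 17.15 zax [ 0.    -0.001 -1.   ] open 27.7 gf 109.3 F [-0.3 -1.2 -7.3]
[-0.891  0.668  0.31   1.479 -0.221  1.029 -0.231]
 carton top z 132.9 [556.3  27.8] [ 56.7 130.3] 86.95 px [188. 278.]
 carton top z 40.9 [374.  -59.9] [11.2 46.4] 179.49 px [262. 311.]
 carton top z 40.8 [ 354.  -121.2] [27.4 78.1] 140.56 px [271. 335.]
[526.  326.2 204.1] (array([526.7, 327.5]), array([ 7.2, 68.9]), np.float32(16.83))
```

View pics/scene15.png

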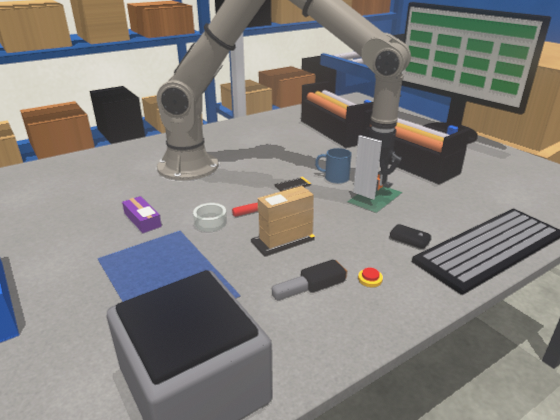

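The column is upright and the square hangs over its mat. I'll centre it and lower.

>>> play_rows(series=[{"tx": 0.03, "ty": 0.015, "tz": -0.05, "yaw": 0, "fingers": 10}, {"tx": 0.053, "ty": 0.02, "tz": -0.1, "yaw": 0, "fingers": 10}, {"tx": 0.053, "ty": 0.02, "tz": -0.14, "yaw": 0, "fingers": 10}, {"tx": 0.053, "ty": 0.02, "tz": -0.155, "yaw": 0, "fingers": 10}, {"tx": 0.053, "ty": 0.02, "tz": -0.155, "yaw": 0, "fingers": 10}])

```text
time_s: 42.55
eef_pos: [513.9, 400.5, 190.3]
ee_rot: [-0.0, 0.594, 0.805, -0.001]
force: [-0.0, -0.2, -6.8]
opening: 27.7
gripper_force: 109.2
```

>>> play_rows(series=[{"tx": 0, "ty": 0, "tz": -0.005, "yaw": 0, "fingers": 10}, {"tx": 0, "ty": 0, "tz": -0.012, "yaw": 0, "fingers": 10}, {"tx": 0, "ty": 0, "tz": -0.012, "yaw": 0, "fingers": 10}])

```text
time_s: 42.85
eef_pos: [514.0, 401.0, 189.6]
ee_rot: [-0.0, 0.594, 0.805, 0.0]
force: [-0.3, -0.3, -6.3]
opening: 28.2
gripper_force: 109.2
```

>>> play_rows(series=[{"tx": 0, "ty": 0, "tz": -0.006, "yaw": 0, "fingers": 10}, {"tx": 0, "ty": 0, "tz": -0.012, "yaw": 0, "fingers": 10}, {"tx": 0, "ty": 0, "tz": -0.012, "yaw": 0, "fingers": 10}])

```text
time_s: 43.15
eef_pos: [514.1, 401.0, 189.2]
ee_rot: [-0.0, 0.594, 0.805, 0.0]
force: [-5.0, -2.0, 3.5]
opening: 27.7
gripper_force: 110.7
```

>>> play_rows(series=[{"tx": 0, "ty": 0, "tz": 0, "yaw": 0, "fingers": 30}, {"tx": 0, "ty": 0, "tz": 0, "yaw": 0, "fingers": 45}, {"tx": 0, "ty": 0, "tz": 0, "yaw": 0, "fingers": 60}, {"tx": 0, "ty": 0, "tz": 0, "yaw": 0, "fingers": 60}, {"tx": 0, "ty": 0, "tz": 0, "yaw": 0, "fingers": 60}, {"tx": 0, "ty": 0, "tz": 0.2, "yaw": 0, "fingers": 60}, {"tx": 0, "ty": 0, "tz": 0.5, "yaw": 0, "fingers": 60}, {"tx": 0, "ty": 0, "tz": 0.8, "yaw": 0, "fingers": 60}, {"tx": 0, "ty": 0, "tz": 1, "yaw": 0, "fingers": 60}, {"tx": 0, "ty": 0, "tz": 1, "yaw": 0, "fingers": 60}])

```text
time_s: 44.15
eef_pos: [515.9, 401.6, 344.3]
ee_rot: [0.002, 0.594, 0.805, 0.006]
force: [0.8, 0.5, 0.0]
opening: 60.2
gripper_force: 0.0
```

>>> play_rows(series=[{"tx": 0, "ty": 0, "tz": 0.2, "yaw": 0, "fingers": 60}, {"tx": 0, "ty": 0, "tz": 0.4, "yaw": 0, "fingers": 60}, {"tx": -0.3, "ty": 0.2, "tz": 0.4, "yaw": 0, "fingers": 60}, {"tx": -0.6, "ty": 0.4, "tz": 0.4, "yaw": 0, "fingers": 60}, {"tx": -0.9, "ty": 0.4, "tz": 0.4, "yaw": 0, "fingers": 60}, {"tx": -0.9, "ty": 0.4, "tz": 0.4, "yaw": 0, "fingers": 60}, {"tx": -0.9, "ty": 0.4, "tz": 0.4, "yaw": 0, "fingers": 60}])

```text
time_s: 44.85
eef_pos: [377.0, 461.7, 396.8]
ee_rot: [-0.0, 0.592, 0.806, -0.001]
force: [0.0, -0.5, 0.6]
opening: 60.1
gripper_force: 0.0
```

```bash
python3 - <<'E'
from m import *
s=pose()
a=grab('top'); p,d,K,T=a; cartons(*a); C=cloud(d,K,T)
m=(d>0)&(C[...,2]>165)&(C[...,2]<195)&(C[...,0]>450)&(C[...,0]<600)&(C[...,1]<380)&(C[...,1]>280)
for c in comps(m,20): print(C[c].mean(0).round(1),rect(C[c]))
colour(*a,(70,80,20),(90,255,160),(-5,12),'green',100); colour(*a,(5,180,150),(14,255,255),(10,50),'orange')
b=grab('scene')[0]
save('end',np.hstack([cv2.resize(p,(400,300)),cv2.resize(b,(400,300))]))
E
```

```text
t 44.9 tcp [377.  461.7 396.8] closing deg 17.38 zax [-0.001 -0.001 -1.   ] open 60.1 gf 0.0 F [ 0.  -0.5  0.6]
 carton top z 132.9 [556.1  27.8] [ 57.2 130. ] 87.45 px [185. 278.]
 carton top z 40.5 [ 354.8 -122.3] [26.1 76.4] 142.07 px [270. 335.]
[533.4 330.1 179.2] (array([534.6, 331.4]), array([ 7.4, 69.8]), np.float32(18.33))
  green z -2.0 3.7 12.0 [519.1 385.5] [ 99.  159.5] 106.15 mean [511.4 379.8   3.7] px [210. 149.]
```

View pics/end.png

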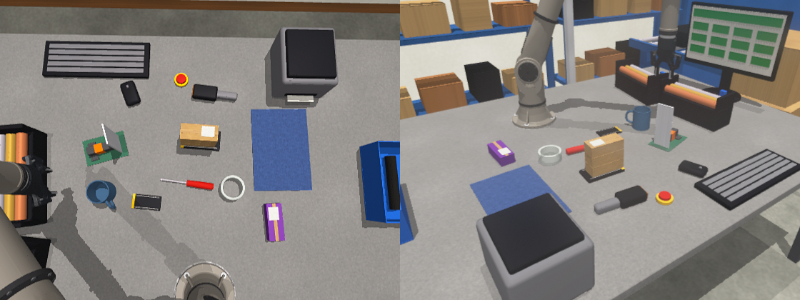

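The square stands centred on its mat, the column is true on the board, and everything else is where it was. I'm handing in.

```bash
python3 -c "
from plant import manip
print(manip.close_job())"
```

```text
the job is handed in; nothing more can be done
None
```

I handed the job in at about 45 s of robot time (the verdict isn't shown): by the last camera check, all three cartons stand in one column on the board, and the square is upright and centred on its green mat.

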